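# Scoop the chocolates into the tin and shut it

### The job

Lift the remote off the serving tray and lay it flat on the grey mat, then use the scoop to move every gold chocolate ball from the tray into the yellow tin, never touching a chocolate with the gripper's fingers. Once they are all in, shut the tin's lid fully and set the scoop back down flat on its round coaster. Leave the candle, tub and lighter undisturbed.

Things in the scene. Friction and masses are not known exactly. Their poses are not given: they have to be found in the camera images.
- choc0_center (a point): centre of a gold-foil chocolate ball, 30 mm across, 18 g, rolls; 4 to 7 of these lie in the tray, the absent ones read None
- choc1_center (a point): centre of a gold-foil chocolate ball, 30 mm across, 18 g, rolls; 4 to 7 of these lie in the tray, the absent ones read None
- choc2_center (a point): centre of a gold-foil chocolate ball, 30 mm across, 18 g, rolls; 4 to 7 of these lie in the tray, the absent ones read None
- choc3_center (a point): centre of a gold-foil chocolate ball, 30 mm across, 18 g, rolls; 4 to 7 of these lie in the tray, the absent ones read None
- choc4_center (a point): centre of a gold-foil chocolate ball, 30 mm across, 18 g, rolls; 4 to 7 of these lie in the tray, the absent ones read None
- choc5_center (a point): centre of a gold-foil chocolate ball, 30 mm across, 18 g, rolls; 4 to 7 of these lie in the tray, the absent ones read None
- choc6_center (a point): centre of a gold-foil chocolate ball, 30 mm across, 18 g, rolls; 4 to 7 of these lie in the tray, the absent ones read None
- tray: blue metal serving tray, fixed. Origin under the centre of its floor; x is its long axis. Floor 5 mm thick, 230 mm (x) by 134 mm (y) inside. Walls reach 45 mm above the table: the long sides are upright, 5 mm thick; the two ends lean outwards 25 degrees, so a ball pushed against an end can be run onto a scoop
- tray_clear (a point): middle of the +x end of the tray floor (115 mm from the centre, on the floor): at the start no ball lies within 65 mm of this end, so the scoop can be set down there
- scoop: hand scoop, 0.12 kg, aluminium pan, red handle. Origin under the middle of the pan; x points along the nose (open front), z up. Flat pan 110 mm (x) by 80 mm, 2 mm thick; inside 63 mm wide at the back, 73 at the front of the side walls; back wall at x = -55 to -52, 38 mm high; side walls 36 mm high, from the back to x = +27. Holds six balls in one layer
- scoop_lip (a point): middle of the scoop's front edge, at x = +55 mm on its underside
- scoop_grip (a point): centre of the scoop's handle at x = -45, z = 64 mm: a level bar along x, 70 mm long, 18 mm wide (y) and 22 mm tall, on a post behind the back wall
- coaster: round cork-coloured coaster, 170 mm across, 6 mm thick, fixed; origin under its centre. The scoop starts on it and goes back on it
- remote: black remote control, 220 mm (x) by 48 mm (y) by 22 mm thick, 0.13 kg; origin at the centre of its underside. At the start it lies across the tray, on the rims of its long sides
- mat: grey fabric mat, 120 mm (x) by 250 mm (y), 4 mm thick, fixed; origin under its centre. The remote belongs on it
- tin: yellow tin box, fixed; outside 150 x 150 mm, 75 mm high, walls and floor 4 mm; origin under its centre. Its lid is hinged on the rim of its +x side
- tin_lid (a joint): white lid of the tin, 150 x 150 x 6 mm: 0 = shut, grows as it opens, to 1.9 rad; 1.57 = standing upright over the +x side of the tin. The hinge is stiff: the lid stays where it is left, and about 2 N at its free edge moves it
- tin_lid_handle (a point): the tip of the lid's black knob, in the middle between left and right, 30 mm in from the lid's free edge, 35 mm out from its outer face
- tin_lid_hinge (a point): point in the middle of the lid's hinge, which runs along the tin's y axis; the lid's free edge is 150 mm from it
- candle: amber jar candle, 84 mm across, 110 mm tall, bystander; origin under its centre
- tub: small white tub, 52 mm across, 55 mm tall, bystander; origin under its centre
- lighter: red and black stick lighter, 240 mm long, lying on the table, bystander
Things that resemble listed ones, but are neither listed nor needed, are in the scene too. What is shaped like the part that bears choc0_center but green or red is not meant.

How it is judged:
By the outcome, as a careful person would: the job done as asked, in the order asked, and still so for the second after the job is handed in, with the robot touching nothing.
Of choc0, choc1, choc2, choc3, choc4, choc5, choc6 only 4 to 7 are there at a start; the rules pass over those that are not, and their reading is None.
At some moment in a run one of remote, scoop may be knocked a few centimetres aside while the robot is not near it.
It also fails if it takes over 210 s, if anything falls off the work surface, if the arm or the gripper's body presses on something with over 40 N, if the wrist force passes 120 N, or if a joint passes its speed limit or range.

### The arm

A 7-joint arm with a two-finger parallel gripper is mounted at the origin on the work surface. World frame = base frame: x ahead of the robot, y to its left, z up, the work surface at z = 0. Lengths are in mm, angles in rad, forces in N, time in s.
With the tool pointing down it reaches from about 400 to 875 mm from the base axis. Payload 4.4 kg.
Tool frame: the origin (TCP) lies at the very end of the fingers, on their centre line; the grasp point (between the pads) lies 19 mm behind it; z points along the fingers, x is the direction in which the jaws open and shut, and the axes are right-handed (so a half turn about z gives the same grasp; the last joint's range is limited). The gripper opens to 85 mm and grips with 20 to 120 N. Pads are 22 mm wide; open, the fingers measure 114 mm over their backs; the gripper's body (76 mm by 85 mm) begins 54 mm behind the grasp point. The pads swing forward as they close: fully open they stand 13 mm farther back than shut.
Start: joints at [1.092, 0.628, 0.038, 1.517, -0.027, 0.996, -0.02], TCP at [260.792, -595.403, 231.313] pointing down, gripper open.
Joint ranges: [-3.06, 3.06], [-0.37, 2.12], [-1.25, 1.32], [0.18, 2.47], [-1.1, 4.24], [0.23, 1.98], [-2.94, 2.94]. Speed limits (rad/s): [2.57, 2.57, 3.14, 3.14, 3.14, 3.14, 3.14].

### API

Orientations are given as [roll, pitch, yaw] about the fixed x, y, z axes, in that order (R = Rz(yaw) Ry(pitch) Rx(roll)).
In Python, from cell import ctrl, get_image, job, models gives the robot as it stands.
- The arm moves only by the tool move_arm, never from a script. Its argument "moves" is a list that holds one entry, the list of rows, each a list of 6 numbers: the shift along the tool's x, y, z in m, then the turn, a rotation vector about the tool's x, y, z in rad. A call has 1 to 20 rows; each row is the pose to reach, as a shift and turn from the pose commanded when the call began, along the tool's axes at that moment; what a row does not reach only later rows make up. A row lasts 1/8 s, in which the tool goes at most 62.5 mm and 10.7 degrees, less where a joint would pass 70% of its speed; a pose out of reach is approached as far as the arm can. A call with a gripper value outside its range is refused whole. "jaw" is the opening, from 0 (shut) to 1 (fully open), set as the call begins (left out, the last holds). The fingers move at their own pace and stop on an object; the grip force is fixed at half the most. Time passes only in rows, so rows that repeat a pose let the fingers close. It gives the time, the measured TCP pose, the force and the opening at its end, in the units of the state.
- ctrl.read_state(): the state, without advancing time (a new reading comes with each control period).
- get_image(name): name is "side" or "top"; returns a dict with "color" (420x560x3 uint8, blue, green, red), "fov_y" (degrees; the focal length in pixels is half the picture's height over the tangent of half this angle, whatever the lens; pixels are square), "cx", "cy" (the principal point, pixels), "origin" and "orientation" of the camera in the world. Camera axes: x right, y up, looking along -z (the intrinsics and any distortion apply to the point x, -y, -z); pixel columns grow to the right and rows downward; lengths in mm; the calibration is good to about 2 mm. A picture is of the moment at which its call begins. There is no depth.
- job.finish_job(): hands the job in, once; it reports no verdict.
Trained networks look in the newest picture that a camera, given by its name, has taken for a name from the list of things; names that differ only in an ending like _2 or _b are one class to them, and where a whole thing is asked for, a point or a joint stands for the part that bears it (a point fixed in the world has none). Each returns a list of dicts, best first, with "score" (0 to 1); they miss things now and then, are a little off and sometimes report something else, mostly with a low value. They report only what shows in the picture. A call takes as long as a camera call. They do not tell look-alikes from the thing itself.
- models.cut_out(camera, thing): "pixels" (420x560 bool, what is visible of it) and "uv" ([column, row] in pixels, amid what is visible of it).
- models.place_of(camera, thing): "uv" ([column, row] in pixels: a listed point, or the origin of a listed thing).
The state is a dict: "clock": time; "qpos": joint angles; "qd": joint speeds; "tau": joint torques, N m; "eef_pos": TCP position; "tool_rot": TCP orientation; "force": force on the tool from outside, world axes, zero at the start; "torque": the same for the moment, N m; "width": finger opening in mm.
Only numpy, scipy, OpenCV 4.12 (cv2) and the standard library are available. Lean on these libraries where they do the work, as an engineer would, in place of code of your own. Each camera call takes 0.05 s, during which the arm holds its last target.

## Working session

There is one attempt and no reset: what is moved stays moved. The work goes in short steps, Python scripts to look and compute and a tool call to move; the robot and the scene stay as the last step left them, time stands still between calls to the robot, and variables do not carry over. Pictures are saved under pics/ and viewed, and the job is handed in when it is done.

Besides the shell and the picture viewer there is one more tool, called after ">>>" in YAML: its name, and indented under it one key for each argument. move_arm: Moves the arm, as the interface text tells. Its arguments: {"type":"object","properties":{"moves":{"type":"array","items":{"type":"array","items":{"type":"array","items":{"type":"number"}}}},"jaw":{"type":"number"}},"required":["moves"]}

```bash
ls -la; mkdir -p pics
cat > h.py <<'E'
import numpy as np, cv2, sys
sys.path.insert(0,'.')
from cell import ctrl, get_image, job, models
from scipy.spatial.transform import Rotation as R
E
python3 - <<'E'
from h import *
print(ctrl.read_state())
for n in ("side","top"):
    im=get_image(n); cv2.imwrite(f"pics/{n}0.png",im["color"])
    print(n,{k:v for k,v in im.items() if k!="color"})
E
```

```text
total 12
drwxr-xr-x  3 agent agent 4096 Dec  6 23:22 .
drwxr-xr-x 23 root  root  4096 Dec  6 23:22 ..
drwxr-xr-x  2 agent agent 4096 Dec  6 23:22 pics
{'clock': 0.0, 'qpos': array([ 1.09222456,  0.6293461 ,  0.03844755,  1.51835513, -0.02698834,
        0.99632277, -0.01999566]), 'qd': array([-6.74985451e-05,  1.61033239e-03, -1.18533065e-03,  6.52109959e-04,
       -1.16347939e-03,  1.08934475e-03,  2.71757206e-04]), 'tau': array([ 9.50051071e-04, -5.63395286e+01,  1.22620057e+00, -1.93439215e+01,
        1.09399142e-02,  1.06452414e-02, -7.36993570e-06]), 'eef_pos': array([ 260.5165389 , -594.82513827,  230.39334853]), 'tool_rot': array([ 3.14155441e+00,  1.91276598e-03, -1.15801815e+00]), 'force': array([ 0.76546801,  0.40951971, -0.39451048]), 'torque': array([-0.02049698, -0.03633078,  0.0123017 ]), 'width': 85.4284966585568}
side {'fov_y': 50.909620127180574, 'cx': 272.5564638380565, 'cy': 210.41368850748705, 'origin': array([ 546.45684973, -717.91777457,  920.48725131]), 'orientation': array([ 0.69358377,  0.00912699, -0.04910419])}
top {'fov_y': 52.9819659012019, 'cx': 283.80617565511295, 'cy': 210.7947108351292, 'origin': array([ 509.47112507,  -59.94035962, 1121.22809926]), 'orientation': array([ 0.07444409,  0.01348457, -1.57701486])}
```

View pics/side0.png

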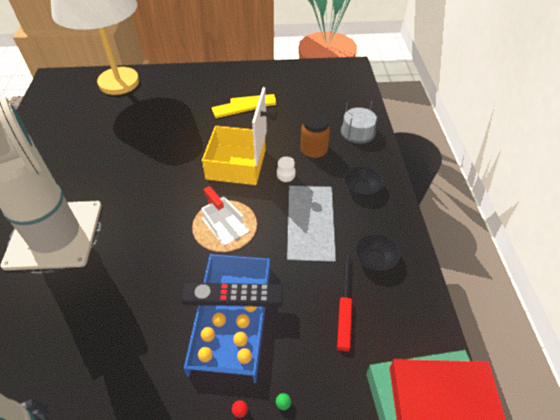

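View pics/top0.png

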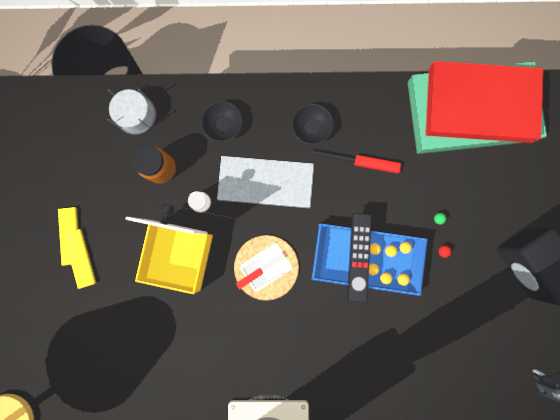

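```bash
cat >> h.py <<'E'
def cam(im):
    f=210/np.tan(np.radians(im["fov_y"])/2)
    a=im["orientation"]; return f,im["cx"],im["cy"],np.array(im["origin"]),R.from_euler('xyz',a).as_matrix()
def p2w(im,uv,z):
    f,cx,cy,o,M=cam(im); d=M@np.array([(uv[0]-cx)/f,-(uv[1]-cy)/f,-1]); return o+d*(z-o[2])/d[2]
def w2p(im,P):
    f,cx,cy,o,M=cam(im); c=(np.atleast_2d(P)-o)@M
    return np.c_[cx+f*c[:,0]/-c[:,2], cy-f*c[:,1]/-c[:,2]]
def tri(imA,ua,imB,ub):
    A=[];b=[];
    for im,u in((imA,ua),(imB,ub)):
        f,cx,cy,o,M=cam(im); d=M@np.array([(u[0]-cx)/f,-(u[1]-cy)/f,-1]); d/=np.linalg.norm(d)
        Pm=np.eye(3)-np.outer(d,d); A.append(Pm); b.append(Pm@o)
    A=np.vstack(A);b=np.hstack(b); x=np.linalg.lstsq(A,b,rcond=None)[0]
    return x, np.linalg.norm(A@x-b)
E
python3 - <<'E'
from h import *
ims={n:get_image(n) for n in("side","top")}
zs=dict(choc0_center=20,tray=0,tray_clear=5,scoop=6,scoop_lip=6,scoop_grip=70,coaster=0,remote=45,mat=0,tin=0,tin_lid_handle=200,tin_lid_hinge=75,candle=0,tub=0,lighter=5)
for t,z in zs.items():
    res={}
    for n in ims:
        r=models.place_of(n,t)
        res[n]=r
        print(t,n,[(np.round(d["uv"],1).tolist(),round(d["score"],2),p2w(ims[n],d["uv"],z)[:2].round(0).tolist()) for d in r[:8]])
    if len(res['side'])and len(res['top']) and t!='choc0_center':
        x,e=tri(ims['side'],res['side'][0]['uv'],ims['top'],res['top'][0]['uv']); print('   tri',x.round(1),round(e,1))
E
```

```text
choc0_center side [([244.4, 355.6], 0.71, [497.0, -360.0]), ([285.1, 402.1], 0.69, [576.0, -457.0]), ([240.0, 407.8], 0.55, [488.0, -463.0]), ([316.0, 147.0], 0.48, [718.0, 271.0])]
choc0_center top [([402.1, 249.2], 0.68, [490.0, -352.0]), ([441.6, 248.1], 0.68, [492.0, -454.0]), ([439.0, 216.7], 0.67, [573.0, -450.0]), ([321.0, 249.1], 0.66, [491.0, -142.0])]
tray side [([234.9, 316.9], 0.72, [475.0, -261.0])]
tray top [([367.8, 256.5], 0.86, [471.0, -266.0]), ([263.2, 266.5], 0.41, [446.0, 10.0])]
   tri [ 473.3 -264.8    7.3] 3.5
tray_clear side [([237.3, 274.3], 0.93, [481.0, -153.0]), ([344.2, 308.3], 0.35, [724.0, -256.0])]
tray_clear top [([321.2, 248.3], 0.77, [493.0, -143.0])]
   tri [ 486.4 -144.8   -6.8] 9.1
scoop side [([224.2, 225.1], 0.66, [446.0, -1.0])]
scoop top [([265.1, 264.5], 0.83, [451.0, 5.0]), ([319.8, 251.0], 0.39, [486.0, -140.0])]
   tri [448.2   4.9  -1.4] 4.0
scoop_lip side [([237.2, 237.9], 0.84, [480.0, -45.0]), ([318.4, 144.6], 0.16, [729.0, 297.0])]
scoop_lip top [([283.0, 256.4], 0.9, [472.0, -43.0])]
   tri [476.2 -42.3   2.8] 5.6
scoop_grip side [
[... 1135 characters left out ...]
3, 357.4], 0.4, [500.0, -385.0])]
tin_lid_hinge top [([177.9, 229.2], 0.88, [544.0, 218.0]), ([403.0, 249.6], 0.73, [490.0, -339.0])]
   tri [  487.2   883.5 -2854.3] 262.2
candle side [([315.4, 146.7], 0.65, [720.0, 294.0]), ([204.6, 356.0], 0.55, [411.0, -348.0])]
candle top [([159.3, 167.8], 0.75, [712.0, 290.0])]
   tri [715.2 289.    4.2] 5.5
tub side [([285.5, 174.9], 0.56, [620.0, 179.0])]
tub top [([202.6, 200.8], 0.67, [622.0, 172.0])]
   tri [619.9 170.3   8.9] 1.2
lighter side [([344.4, 305.1], 0.57, [726.0, -248.0])]
lighter top [([357.6, 162.7], 0.97, [720.0, -243.0]), ([263.0, 268.0], 0.59, [442.0, 10.0]), ([251.5, 275.5], 0.38, [423.0, 41.0])]
   tri [ 724.2 -244.7   -1.5] 3.7
```

Run:
```python
from h import *
s=get_image("side");t=get_image("top")
def crop(im,x0,y0,w,h,k,fn):
    c=cv2.resize(im["color"][y0:y0+h,x0:x0+w],None,fx=k,fy=k,interpolation=cv2.INTER_CUBIC); cv2.imwrite(fn,c)
crop(t,300,200,160,115,5,"pics/t_tray.png")
crop(s,180,245,110,140,4,"pics/s_tray.png")
crop(t,120,190,190,120,4,"pics/t_tin.png")
crop(s,190,80,110,175,3,"pics/s_tin.png")
```

```text
(no output)
```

View pics/t_tray.png

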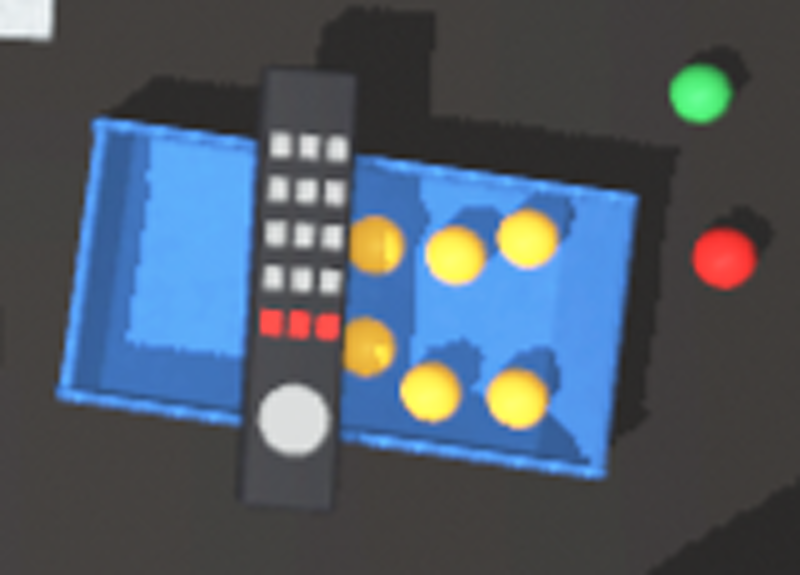

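View pics/s_tray.png

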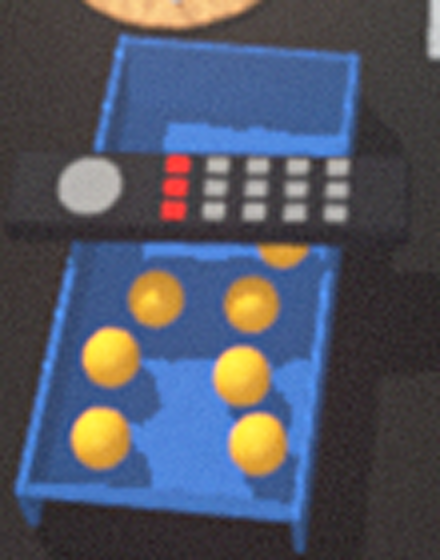

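View pics/t_tin.png

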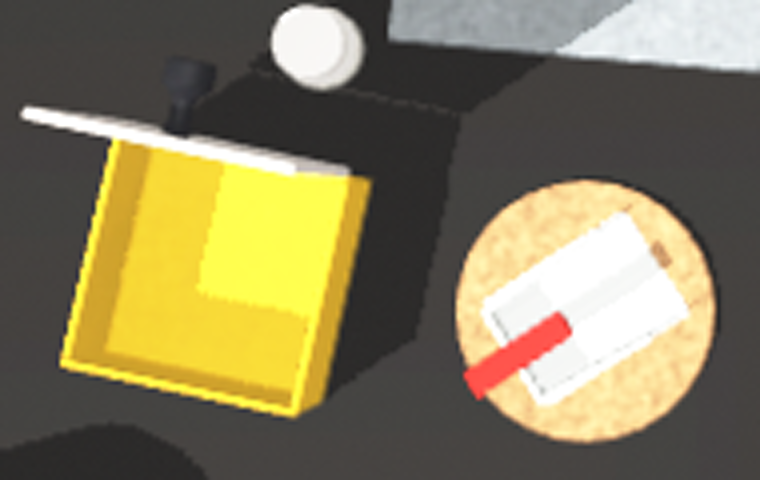

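View pics/s_tin.png

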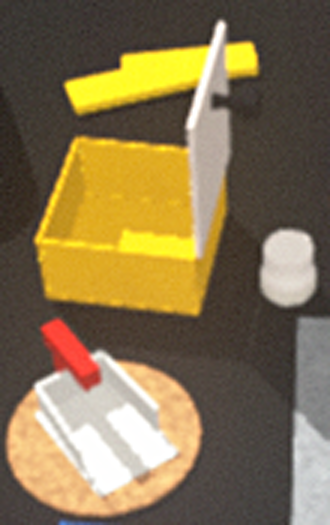

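```bash
cat > fit.py <<'E'
from h import *
from scipy.optimize import least_squares
def T(p,P):  # p=x,y,yaw
    c,s=np.cos(p[2]),np.sin(p[2]); P=np.atleast_2d(P).astype(float); return np.c_[p[0]+c*P[:,0]-s*P[:,1],p[1]+s*P[:,0]+c*P[:,1],P[:,2]]
def fit(obs,p0,dz=False):
    # obs: list of (im, Nx3 local, Nx2 px)
    f=lambda p: np.concatenate([(w2p(im,T(p,P))-np.array(u)).ravel() for im,P,u in obs])
    r=least_squares(f,p0); return r.x,f(r.x)
E
python3 - <<'E'
from fit import *
s=get_image("side");t=get_image("top")
L=np.array([[139,72,45],[139,-72,45],[-139,-72,45],[-139,72,45]])
# tray x -> +y world, tray y -> -x world
ut=[[312,279.4],[319,223.6],[427.4,238.4],[420.8,295.4]]
us=[[210,254.5],[269,258.75],[255,370.75],[185,367.5]]
for o in ([(t,L,ut)],[(s,L,us)],[(t,L,ut),(s,L,us)]):
    p,r=fit(o,[475,-265,1.5]); print(p.round(3),r.round(1))
# tin rim corners: top crop /4+(120,190)
Lt=np.array([[75,75,75],[-75,75,75],[-75,-75,75],[75,-75,75]])
ut=[[148.5,224.5],[135,281.7],[193,294],[213,235]]
us=[[190+80/3,80+140/3],[190+37/3,80+240/3],[190+200/3,80+253/3]]
for o in ([(t,Lt,ut)],[(s,Lt[[1,2]],us[1:] and [us[0],us[1]])]):
    pass
p,r=fit([(t,Lt,ut)],[475,230,-.2]); print('tin',p.round(3),r.round(1))
us=[us[0],us[1],us[2]]
p2,r=fit([(s,Lt[[1,2]], [us[0],us[1]])],p); print('tin',p2.round(3),r.round(1))
print(w2p(s,T(p,Lt)),us)
# mat corners
Lm=np.array([[60,125,4],[60,-125,4],[-60,-125,4],[-60,125,4]])
um=[[221,156],[313.5,163],[311,207.5],[218,199]]
p,r=fit([(t,Lm,um)],[673,10,0]); print('mat',p.round(3),r.round(1)); print(w2p(s,T(p,Lm)).round(0))
E
```

```text
[ 465.738 -262.607    1.425] [-0.6  0.3 -0.  -0.3  0.3  0.   0.3 -0.1]
[ 468.837 -259.836    1.433] [-0.7 -2.2  0.2 -2.3  1.   3.  -0.7  0. ]
[ 467.596 -261.06     1.43 ] [-1.1 -0.1 -0.8 -0.8 -0.5 -1.  -0.1 -1.1 -1.  -1.8 -0.2 -1.8  0.2  3.7
 -1.5  0.6]
tin [ 4.70714e+02  2.30634e+02 -2.27000e-01] [ 1.9 -2.   0.8 -0.   1.6  1.3 -4.3  0.7]
tin [ 4.79070e+02  2.29144e+02 -2.37000e-01] [ 0.1 -0.7 -0.1  0.6]
[[263.21132334 131.39149725]
 [213.64310697 125.87958914]
 [199.42640305 160.56553272]
 [252.67694553 167.03330856]] [[216.66666666666666, 126.66666666666666], [202.33333333333334, 160.0], [256.6666666666667, 164.33333333333331]]
mat [ 6.72409e+02  2.32200e+00 -8.70000e-02] [ 0.4 -0.4  0.6 -0.2 -0.3 -0.2 -0.7  0.8]
[[330. 187.]
 [335. 261.]
 [286. 260.]
 [288. 186.]]
```

```bash
cat > crop.py <<'E'
from h import *
def box(P,lx,ly,z0,z1): 
    return np.array([[a*lx/2,b*ly/2,z] for z in(z0,z1) for a,b in((1,1),(1,-1),(-1,-1),(-1,1))])
def drawbox(img,im,W,k,x0,y0,col):
    u=(w2p(im,W)-[x0,y0]+0.5)*k; u=u.round().astype(int)
    for i in range(4):
        for a,b in((i,(i+1)%4),(4+i,4+(i+1)%4),(i,4+i)): cv2.line(img,tuple(map(int,u[a])),tuple(map(int,u[b])),col,1)
def up(im,x0,y0,w,h,k): return cv2.resize(im["color"][y0:y0+h,x0:x0+w],None,fx=k,fy=k,interpolation=cv2.INTER_CUBIC)
E
python3 - <<'E'
from fit import *; from crop import *
s=get_image("side");t=get_image("top")
Lr=box(0,220,48,45,67)[4:]
c=np.array([[265,68],[356,75],[332,508],[240,502]])/5+[300,200]-.1
p,r=fit([(t,Lr,c)],[470,-234,-.1]); print('remote',p.round(3),r.round(1))
pt=[466,-262,1.427]
A=up(t,300,200,160,115,5); drawbox(A,t,T(p,box(0,220,48,45,67)),5,300,200,(0,255,0)); drawbox(A,t,T(pt,box(0,278,144,45,45)),5,300,200,(0,0,255)); drawbox(A,t,T(pt,box(0,230,134,5,5)),5,300,200,(0,255,255))
B=up(s,180,245,110,140,4); drawbox(B,s,T(p,box(0,220,48,45,67)),4,180,245,(0,255,0)); drawbox(B,s,T(pt,box(0,278,144,45,45)),4,180,245,(0,0,255)); drawbox(B,s,T(pt,box(0,230,134,5,5)),4,180,245,(0,255,255))
cv2.imwrite("pics/o1.png",A);cv2.imwrite("pics/o2.png",B)
E
```

```text
remote [ 4.71330e+02 -2.33592e+02 -7.60000e-02] [-0.4 -1.1  0.6 -1.1  0.5  1.2 -0.6  1. ]
```

View pics/o1.png

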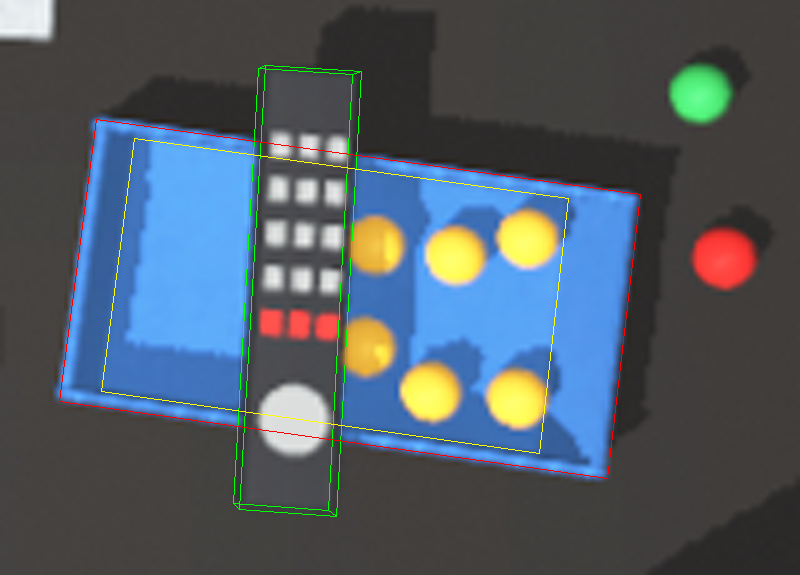

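View pics/o2.png

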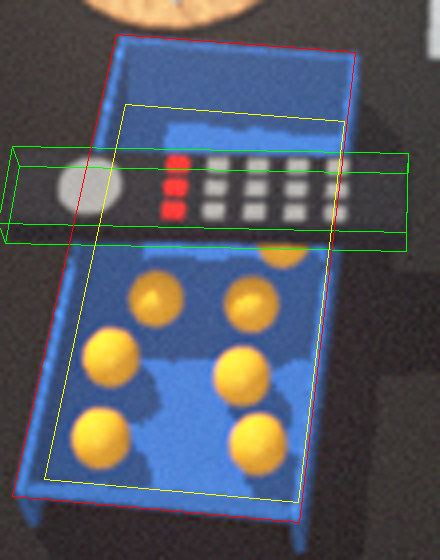

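```bash
cat > mv.py <<'E'
from h import *
import json,os
F='cmd.json'
def tool(yaw,tilt=0.0):
    # tool down with yaw; tilt: rotation about tool x; + => see below
    return R.from_euler('xyz',[np.pi,0,yaw])*R.from_rotvec([tilt,0,0])
def load():
    if os.path.exists(F):
        d=json.load(open(F)); return np.array(d['p']),R.from_quat(d['q'])
    return np.array([260.8,-595.4,231.3]),tool(-1.158)
def save(p,r): json.dump(dict(p=list(map(float,p)),q=list(map(float,r.as_quat()))),open(F,'w'))
def applied(row):
    p,r=load(); row=np.array(row,float); p2=p+r.apply(row[:3]*1000); r2=r*R.from_rotvec(row[3:]); save(p2,r2); chk()
def rel(P,Rt):
    p,r=load(); return np.r_[r.inv().apply(np.array(P)-p)/1000,(r.inv()*Rt).as_rotvec()].round(4).tolist()
def chk():
    p,r=load(); s=ctrl.read_state(); m=R.from_euler('xyz',s['tool_rot'])
    print('t',round(float(s['clock']),2),'cmd',p.round(1),r.as_euler('xyz').round(3),'meas',s['eef_pos'].round(1),'drot',(r.inv()*m).as_rotvec().round(3),'F',s['force'].round(1),'w',round(s['width'],1)); print(' q',s['qpos'].round(2))
E
python3 - <<'E'
from mv import *
chk(); print(rel([471,-233,140],tool(-1.635)))
E
```

```text
t 2.0 cmd [ 260.8 -595.4  231.3] [ 3.142  0.    -1.158] meas [ 260.8 -595.4  231.3] drot [0. 0. 0.] F [-0.5 -0.6  0.2] w 85.7
 q [ 1.09  0.63  0.04  1.52 -0.03  1.   -0.02]
[-0.2476, -0.3379, 0.0913, 0.0, -0.0, 0.477]
```

>>> move_arm:
  moves:
    - [[-0.062, -0.0845, 0.023, 0, 0, 0.12], [-0.124, -0.169, 0.046, 0, 0, 0.24], [-0.186, -0.253, 0.068, 0, 0, 0.36], [-0.2476, -0.338, 0.0913, 0, 0, 0.477], [-0.2476, -0.338, 0.0913, 0, 0, 0.477], [-0.2476, -0.338, 0.0913, 0, 0, 0.477], [-0.2476, -0.338, 0.0913, 0, 0, 0.477], [-0.2476, -0.338, 0.0913, 0, 0, 0.477], [-0.2476, -0.338, 0.0913, 0, 0, 0.477]]
  jaw: 1

```text
clock: 3.12
eef_pos: [471.0, -233.5, 140.1]
tool_rot: [-3.142, -0.001, -1.635]
force: [0.0, -0.8, -0.2]
width: 85.4
```

Run:
```python
from mv import *; from crop import *
applied([-0.2476, -0.338, 0.0913, 0, 0, 0.477])
t=get_image("top");s=get_image("side")
cv2.imwrite("pics/t1.png",up(t,300,170,160,140,4)); cv2.imwrite("pics/s1.png",up(s,170,200,140,150,4))
```

```text
t 3.12 cmd [ 471.1 -233.   140. ] [ 3.142  0.    -1.635] meas [ 471.  -233.5  140.1] drot [ 0.     0.001 -0.   ] F [ 0.  -0.8 -0.2] w 85.4
 q [ 0.29  0.59  0.17  1.96 -0.16  0.61 -1.07]
```

View pics/t1.png

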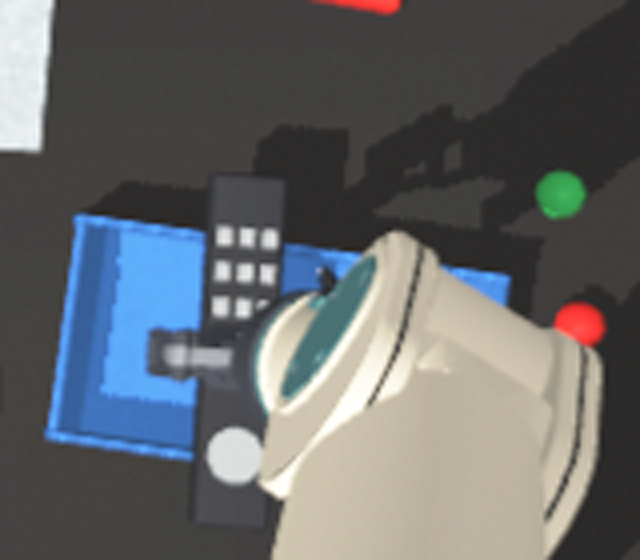

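View pics/s1.png

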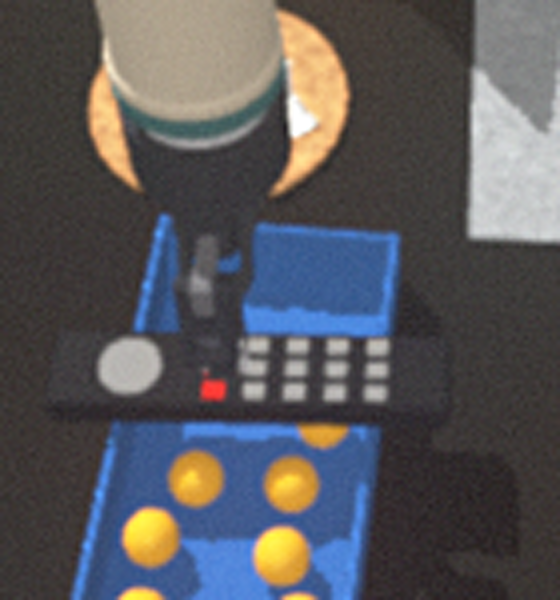

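>>> move_arm:
  moves:
    - [[0, 0, 0.03, 0, 0, 0], [0, 0, 0.06, 0, 0, 0], [0, 0, 0.08, 0, 0, 0], [0, 0, 0.09, 0, 0, 0], [0, 0, 0.096, 0, 0, 0], [0, 0, 0.096, 0, 0, 0], [0, 0, 0.096, 0, 0, 0]]

```text
clock: 4.1
eef_pos: [471.5, -233.3, 44.7]
tool_rot: [-3.14, -0.0, -1.635]
force: [0.2, 0.8, -0.1]
width: 85.2
```

>>> move_arm:
  moves:
    - [[0, 0, 0, 0, 0, 0], [0, 0, 0, 0, 0, 0], [0, 0, 0, 0, 0, 0], [0, 0, 0, 0, 0, 0], [0, 0, 0, 0, 0, 0], [0, 0, 0, 0, 0, 0]]
  jaw: 0.3

```text
clock: 4.85
eef_pos: [471.3, -233.1, 44.7]
tool_rot: [-3.141, -0.0, -1.635]
force: [-1.7, -0.1, 4.9]
width: 46.9
```

>>> move_arm:
  moves:
    - [[0, 0, -0.01, 0, 0, 0], [0, 0, -0.03, 0, 0, 0], [0, 0, -0.06, 0, 0, 0], [0, 0, -0.1, 0, 0, 0], [0, 0, -0.13, 0, 0, 0], [0, 0, -0.136, 0, 0, 0], [0, 0, -0.136, 0, 0, 0]]

```text
clock: 5.72
eef_pos: [470.9, -232.8, 179.9]
tool_rot: [3.142, 0.0, -1.635]
force: [0.0, 0.5, -1.7]
width: 46.8
```

Run:
```python
from mv import *; from crop import *
applied([0,0,.096,0,0,0]);applied([0,0,-.136,0,0,0])
t=get_image("top");s=get_image("side")
cv2.imwrite("pics/t2.png",t["color"]); cv2.imwrite("pics/s2.png",up(s,150,180,160,200,3))
print(rel([672,2,180],tool(-0.087)))
print('p2w mat',p2w(t,[0,0],0))
```

```text
t 5.72 cmd [ 471.1 -233.    44. ] [ 3.142  0.    -1.635] meas [ 470.9 -232.8  179.9] drot [-0. -0. -0.] F [ 0.   0.5 -1.7] w 46.8
 q [ 0.28  0.53  0.19  1.92 -0.15  0.7  -1.08]
t 5.72 cmd [ 471.1 -233.   180. ] [ 3.142  0.    -1.635] meas [ 470.9 -232.8  179.9] drot [-0. -0. -0.] F [ 0.   0.5 -1.7] w 46.8
 q [ 0.28  0.53  0.19  1.92 -0.15  0.7  -1.08]
[-0.2474, -0.1854, -0.0, 0.0, 0.0, -1.548]
p2w mat [1190.47006117  745.26637129    0.        ]
```

View pics/t2.png

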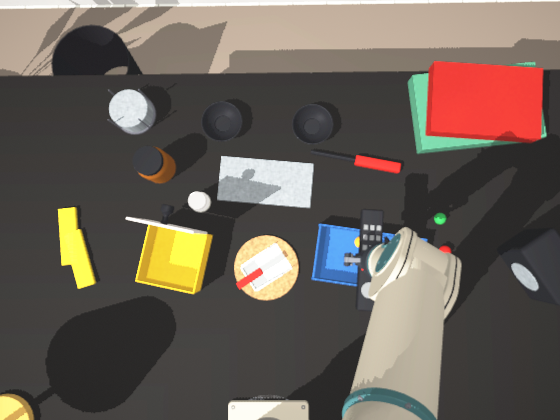

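View pics/s2.png

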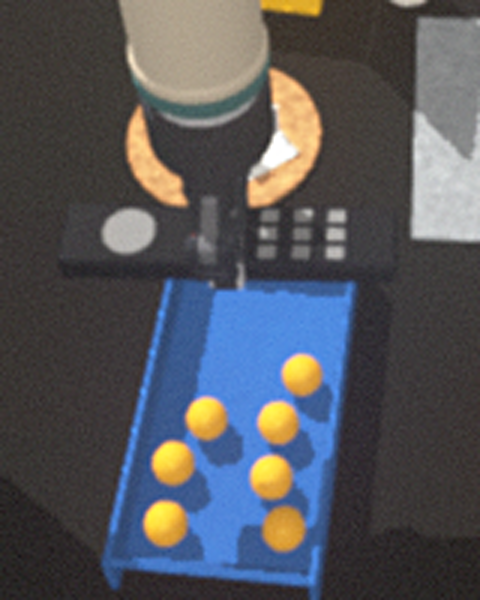

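>>> move_arm:
  moves:
    - [[-0.03, -0.022, 0, 0, 0, -0.17], [-0.06, -0.045, 0, 0, 0, -0.34], [-0.09, -0.067, 0, 0, 0, -0.51], [-0.12, -0.09, 0, 0, 0, -0.68], [-0.15, -0.112, 0, 0, 0, -0.85], [-0.18, -0.135, 0, 0, 0, -1.02], [-0.21, -0.157, 0, 0, 0, -1.19], [-0.235, -0.176, 0, 0, 0, -1.36], [-0.2474, -0.1854, 0, 0, 0, -1.5], [-0.2474, -0.1854, 0, 0, 0, -1.548], [-0.2474, -0.1854, 0, 0, 0, -1.548], [-0.2474, -0.1854, 0, 0, 0, -1.548]]

```text
clock: 7.32
eef_pos: [671.4, 1.5, 179.0]
tool_rot: [3.141, 0.002, -0.088]
force: [0.2, -0.1, -1.6]
width: 47.1
```

Run:
```python
from mv import *; from crop import *
applied([-0.2474, -0.1854, 0, 0, 0, -1.548])
t=get_image("top")
cv2.imwrite("pics/t3.png",up(t,200,130,130,110,5))
```

```text
t 7.33 cmd [672.   2. 180.] [ 3.142  0.    -0.087] meas [671.4   1.5 179. ] drot [-0.    -0.002  0.001] F [ 0.2 -0.1 -1.6] w 47.1
 q [ 0.09  0.72 -0.23  1.5   0.19  0.95 -0.29]
```

View pics/t3.png

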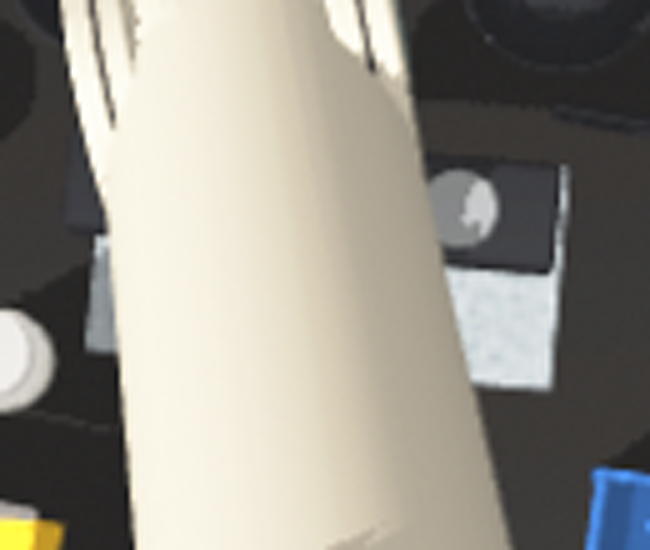

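Run:
```python
from mv import *
t=get_image("top")
for u in ([552,272],[556,167],[67,230]): print(p2w(t,np.array(u)/5+[200,130]-.1,202 if u[0]>100 else 202).round(0))
```

```text
[ 636. -107.  202.]
[ 683. -109.  202.]
[656. 107. 202.]
```

>>> move_arm:
  moves:
    - [[0, 0, 0.04, 0, 0, 0], [0, 0, 0.09, 0, 0, 0], [0, 0, 0.13, 0, 0, 0], [0, 0, 0.155, 0, 0, 0], [0, 0, 0.165, 0, 0, 0], [0, 0, 0.17, 0, 0, 0], [0, 0, 0.174, 0, 0, 0], [0, 0, 0.174, 0, 0, 0], [0, 0, 0.174, 0, 0, 0]]

```text
clock: 8.55
eef_pos: [672.5, 2.0, 6.8]
tool_rot: [-3.141, -0.001, -0.087]
force: [0.2, -0.3, -1.1]
width: 46.8
```

>>> move_arm:
  moves:
    - [[0, 0, 0.002, 0, 0, 0], [0, 0, 0.002, 0, 0, 0], [0, 0, 0.002, 0, 0, 0]]

```text
clock: 8.93
eef_pos: [672.0, 2.0, 4.0]
tool_rot: [-3.142, -0.0, -0.087]
force: [-0.0, -0.2, -1.8]
width: 46.5
```

>>> move_arm:
  moves:
    - [[0, 0, 0, 0, 0, 0], [0, 0, 0, 0, 0, 0], [0, 0, 0, 0, 0, 0], [0, 0, 0, 0, 0, 0]]
  jaw: 1

```text
clock: 9.43
eef_pos: [672.0, 2.0, 4.1]
tool_rot: [-3.142, -0.0, -0.087]
force: [-0.5, -0.4, 0.0]
width: 85.3
```

>>> move_arm:
  moves:
    - [[0, 0, -0.02, 0, 0, 0], [0, 0, -0.06, 0, 0, 0], [0, 0, -0.12, 0, 0, 0], [0, 0, -0.18, 0, 0, 0], [0, 0, -0.196, 0, 0, 0], [0, 0, -0.196, 0, 0, 0]]

```text
clock: 10.18
eef_pos: [672.7, 2.0, 202.3]
tool_rot: [-3.141, -0.004, -0.087]
force: [0.0, 0.5, 0.5]
width: 85.2
```

Run:
```python
from mv import *; from crop import *
applied([0,0,-.020,0,0,0])
s=get_image("side");t=get_image("top")
cv2.imwrite("pics/s4.png",up(s,180,140,170,150,4))
cv2.imwrite("pics/t4.png",up(t,120,190,190,120,4))
for n in("scoop_grip","scoop_lip"):
  r={}
  for c,im in(("side",s),("top",t)):
    d=models.place_of(c,n); print(n,c,[(np.round(q["uv"],1).tolist(),round(q["score"],2)) for q in d[:2]])
```

```text
t 10.18 cmd [672.   2. 200.] [ 3.142  0.    -0.087] meas [672.7   2.  202.3] drot [0.    0.004 0.   ] F [0.  0.5 0.5] w 85.2
 q [ 0.09  0.7  -0.24  1.48  0.18  0.99 -0.28]
scoop_grip side [([211.4, 200.4], 0.92)]
scoop_grip top []
scoop_lip side [([236.2, 239.3], 0.65), ([212.6, 202.3], 0.57)]
scoop_lip top [([161.3, 169.0], 0.44)]
```

View pics/s4.png

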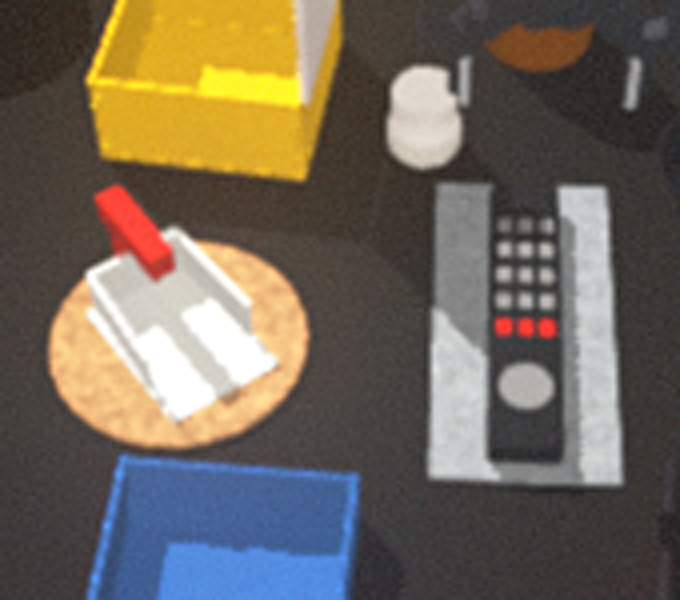

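View pics/t4.png

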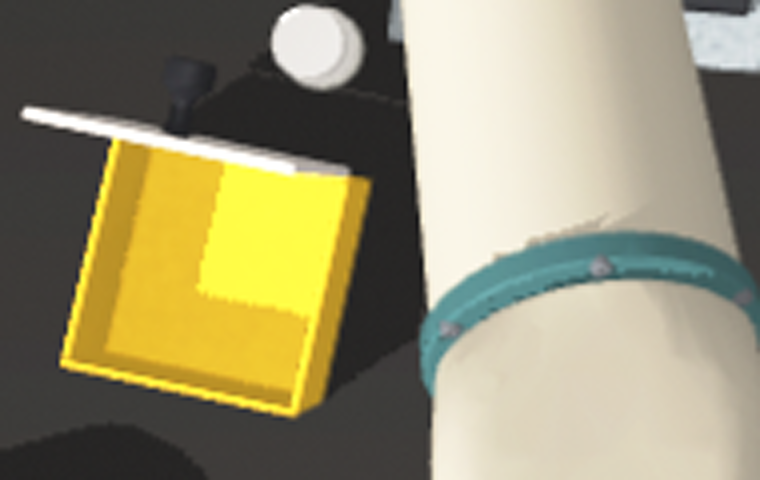

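```bash
cat > scoopfit.py <<'E'
from fit import *; from crop import *
def scoop_boxes(b):
    pan=box(0,110,80,b,b+2); h=box(0,70,18,b+53,b+75); h[:,0]-=45
    return pan,h
E
python3 - <<'E'
from scoopfit import *
s=get_image("side");t=get_image("top")
t["color"]=cv2.imread("pics/top0.png")
H=np.array([[-80,9,81],[-80,-9,81],[-10,9,81],[-10,-9,81]]); uh=np.array([[463,375],[480,399],[558,311],[572,330]])/4+[120,190]-.1
Pn=np.array([[55,40,8],[55,-40,8]]); up_=np.array([[631,212],[690,310]])/4+[120,190]-.1
Hs=H[[0,2,3]]; us=np.array([[97,193],[153,275],[174,262]])/4+[180,140]-.1
p,r=fit([(t,H,uh),(t,Pn,up_)],[450,5,-.97]); print(p.round(3),r.round(1))
A=up(t,220,220,90,90,6);B=up(s,180,180,90,90,6)
for b in scoop_boxes(6):
    drawbox(A,t,T(p,b),6,220,220,(0,160,0));drawbox(B,s,T(p,b),6,180,180,(0,160,0))
cv2.imwrite("pics/o3.png",np.hstack([A[:,:400],B[:,:400]])[:540])
print('grip',T(p,[[-45,0,70]]))
E
```

```text
[ 4.46118e+02  1.03000e-01 -1.00300e+00] [ 0.1 -0.6 -0.2 -0.4  0.4 -0.2  0.9  1.2 -1.5 -0.6  0.3  0.6]
grip [[421.90196478  38.03182258  70.        ]]
```

View pics/o3.png

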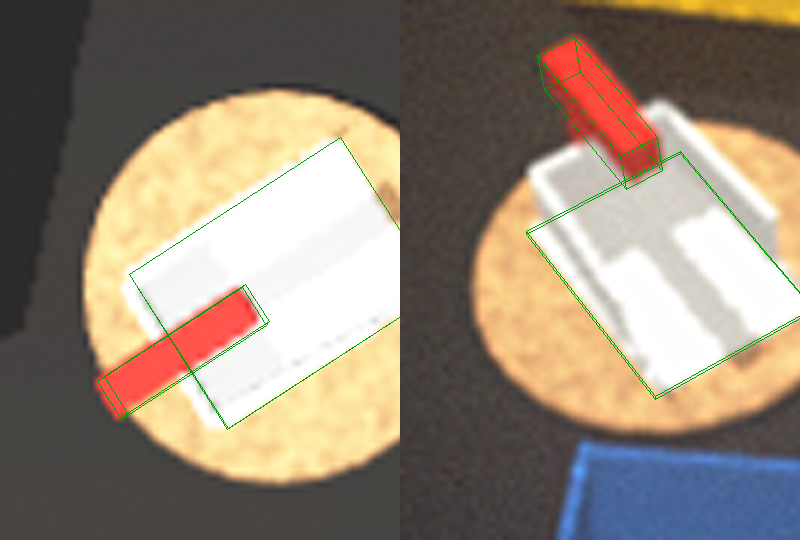

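Run:
```python
from fit import *
s=get_image("side")
pt=np.array([466.5,-261.5,1.428])
u=np.array([[302,375],[206,418],[278,423],[173,463],[271,477],[165,523],[284,528]])/3+[150,180]-.2
c_,s_=np.cos(pt[2]),np.sin(pt[2])
for q in u:
    w=p2w(s,q,20); d=w[:2]-pt[:2]; print(w.round(0)[:2],'tray',(c_*d[0]+s_*d[1]).round(0),(-s_*d[0]+c_*d[1]).round(0))
t=get_image("top")
for q in np.array([[374,245],[455,255],[527,240],[366,347],[431,391],[517,398]])/5+[300,200]-.1:
    w=p2w(t,q,20); d=w[:2]-pt[:2]; print(w.round(0)[:2],'tray',(c_*d[0]+s_*d[1]).round(0),(-s_*d[0]+c_*d[1]).round(0))
from mv import *
print(rel([420.3,40.6,200],tool(.568)))
```

```text
[ 512. -243.] tray 24.0 -42.0
[ 441. -274.] tray -17.0 24.0
[ 493. -281.] tray -16.0 -29.0
[ 418. -308.] tray -53.0 41.0
[ 488. -322.] tray -57.0 -30.0
[ 414. -352.] tray -97.0 39.0
[ 497. -360.] tray -93.0 -44.0
[ 491. -281.] tray -16.0 -27.0
[ 485. -323.] tray -58.0 -27.0
[ 493. -360.] tray -94.0 -40.0
[ 438. -276.] tray -18.0 26.0
[ 416. -309.] tray -54.0 44.0
[ 412. -353.] tray -98.0 41.0
[-0.2541, -0.0166, -0.0, -0.0, 0.0, -0.655]
```

>>> move_arm:
  moves:
    - [[-0.05, -0.003, 0, 0, 0, -0.15], [-0.1, -0.006, 0, 0, 0, -0.3], [-0.15, -0.01, 0, 0, 0, -0.45], [-0.2, -0.013, 0, 0, 0, -0.6], [-0.24, -0.0157, 0, 0, 0, -0.655], [-0.2541, -0.0166, 0, 0, 0, -0.655], [-0.2541, -0.0166, 0, 0, 0, -0.655], [-0.2541, -0.0166, 0, 0, 0, -0.655]]
  jaw: 1

```text
clock: 11.68
eef_pos: [422.3, 40.7, 200.2]
tool_rot: [3.141, -0.002, 0.567]
force: [0.0, 0.1, -0.1]
width: 85.0
```

Run:
```python
from mv import *; from crop import *
applied([-0.2541, -0.0166, 0, 0, 0, -0.655])
s=get_image("side")
cv2.imwrite("pics/s5.png",up(s,170,130,130,130,5))
```

```text
t 11.68 cmd [420.3  40.6 200. ] [3.142 0.    0.568] meas [422.3  40.7 200.2] drot [-0.001  0.002  0.001] F [ 0.   0.1 -0.1] w 85.0
 q [ 0.18  0.39 -0.46  2.14  0.28  0.66  0.1 ]
```

View pics/s5.png

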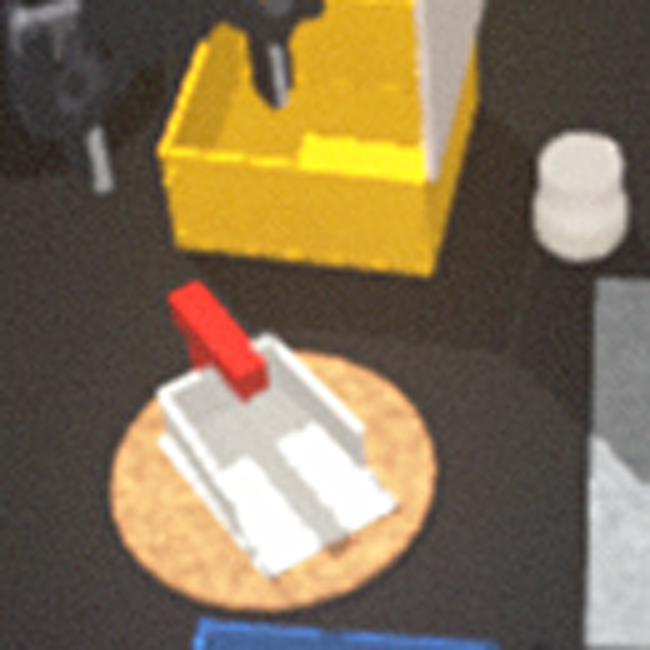

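>>> move_arm:
  moves:
    - [[0, 0, 0.04, 0, 0, 0], [0, 0, 0.08, 0, 0, 0], [0, 0, 0.12, 0, 0, 0], [0, 0, 0.138, 0, 0, 0], [0, 0, 0.146, 0, 0, 0], [0, 0, 0.146, 0, 0, 0], [0, 0, 0.146, 0, 0, 0]]

```text
clock: 12.6
eef_pos: [421.1, 40.7, 54.6]
tool_rot: [3.141, -0.002, 0.568]
force: [0.4, -0.8, -0.6]
width: 85.4
```

Run:
```python
from mv import *; from crop import *
applied([0,0,.146, 0, 0, 0])
s=get_image("side")
cv2.imwrite("pics/s6.png",up(s,170,130,130,130,5))
```

```text
t 12.6 cmd [420.3  40.6  54. ] [3.142 0.    0.568] meas [421.1  40.7  54.6] drot [-0.001  0.002  0.   ] F [ 0.4 -0.8 -0.6] w 85.4
 q [-0.02  0.66 -0.21  2.27  0.55  0.25 -0.15]
```

View pics/s6.png

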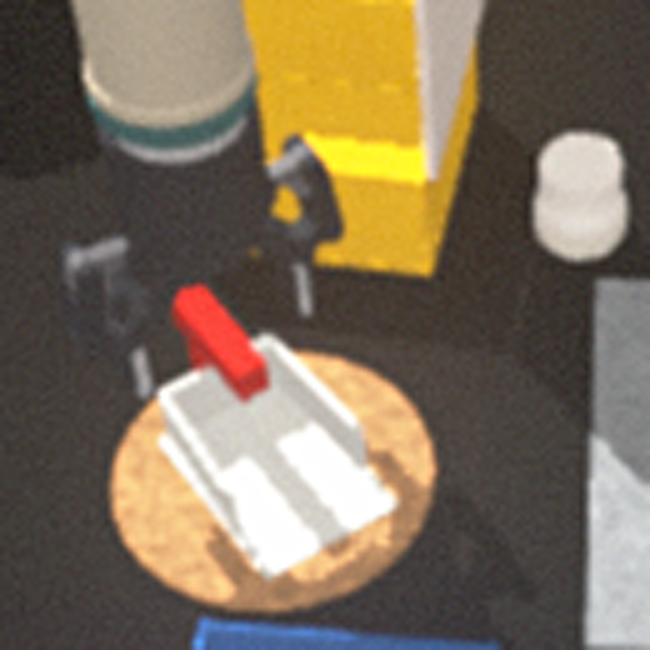

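>>> move_arm:
  moves:
    - [[0, 0, 0, 0, 0, 0], [0, 0, 0, 0, 0, 0], [0, 0, 0, 0, 0, 0], [0, 0, 0, 0, 0, 0], [0, 0, 0, 0, 0, 0], [0, 0, 0, 0, 0, 0], [0, 0, 0, 0, 0, 0]]
  jaw: 0

```text
clock: 13.52
eef_pos: [420.5, 40.8, 54.1]
tool_rot: [3.142, -0.001, 0.568]
force: [0.5, 1.9, 1.2]
width: 17.0
```

Run:
```python
from mv import *; from crop import *
chk()
s=get_image("side")
cv2.imwrite("pics/s7.png",up(s,170,130,130,130,5))
```

```text
t 13.53 cmd [420.3  40.6  54. ] [3.142 0.    0.568] meas [420.5  40.8  54.1] drot [-0.     0.001 -0.   ] F [0.5 1.9 1.2] w 17.0
 q [-0.02  0.67 -0.21  2.27  0.55  0.25 -0.15]
```

View pics/s7.png

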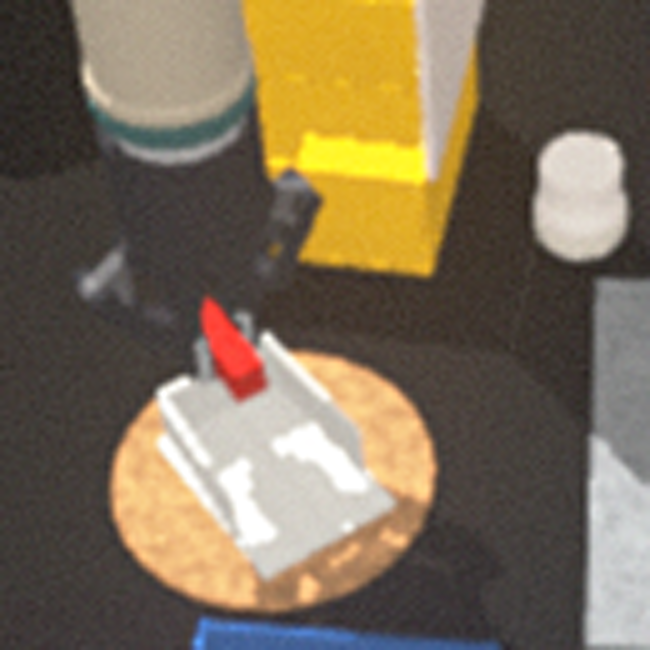

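```bash
cat > sc.py <<'E'
from mv import *
TR=np.array([466.5,-261.5,1.428])
G=np.array([-48.,0,48.])
Q=R.from_euler('z',np.pi/2)*R.from_euler('x',np.pi)
def sworld(x,y,z,yaw,pitch=0,g=None,pivot=(0,0,0)):
    """tool pose when scoop-local point pivot sits at world x,y,z; pitch>0 nose down"""
    Rs=R.from_euler('z',yaw)*R.from_euler('y',pitch)
    g=G if g is None else g
    return np.array([x,y,z])+Rs.apply(g-np.array(pivot)), Rs*Q
def stray(a,b,h,pitch=0,dyaw=0,pivot=(55,0,0)):
    c,s=np.cos(TR[2]),np.sin(TR[2])
    return sworld(TR[0]+c*a-s*b,TR[1]+s*a+c*b,h,TR[2]-np.pi+dyaw,pitch,pivot=pivot)
def show(*poses):
    for P in poses: print(rel(*P))
E
python3 - <<'E'
from sc import *
p,r=load(); print(rel(p+[0,0,110],r))
save(p+[0,0,110],r)
P=stray(5,25,120); print(P[0]); show(P)
E
```

```text
[-0.0, -0.0, -0.11, 0.0, 0.0, 0.0]
[ 457.12409763 -151.04144463  168.        ]
[-0.072, 0.1814, -0.004, -0.0, 0.0, 0.7108]
```

>>> move_arm:
  moves:
    - [[0, 0, -0.01, 0, 0, 0], [0, 0, -0.03, 0, 0, 0], [0, 0, -0.06, 0, 0, 0], [0, 0, -0.09, 0, 0, 0], [0, 0, -0.11, 0, 0, 0], [0, 0, -0.11, 0, 0, 0], [0, 0, -0.11, 0, 0, 0]]

```text
clock: 14.45
eef_pos: [419.6, 40.2, 163.6]
tool_rot: [-3.141, 0.001, 0.568]
force: [0.1, -0.5, -1.4]
width: 17.0
```

>>> move_arm:
  moves:
    - [[-0.012, 0.03, 0, 0, 0, 0.12], [-0.024, 0.06, 0, 0, 0, 0.24], [-0.036, 0.09, 0, 0, 0, 0.36], [-0.048, 0.12, 0, 0, 0, 0.48], [-0.06, 0.15, 0, 0, 0, 0.6], [-0.072, 0.1814, -0.004, 0, 0, 0.71], [-0.072, 0.1814, -0.004, 0, 0, 0.7108], [-0.072, 0.1814, -0.004, 0, 0, 0.7108]]

```text
clock: 15.45
eef_pos: [456.3, -150.2, 167.0]
tool_rot: [-3.141, 0.002, -0.142]
force: [1.1, 0.8, -0.7]
width: 17.0
```

Run:
```python
from sc import *; from crop import *
applied([-0.072, 0.1814, -0.004, 0, 0, 0.7108])
s=get_image("side"); t=get_image("top")
cv2.imwrite("pics/s8.png",up(s,150,180,160,200,3))
cv2.imwrite("pics/t8.png",up(t,280,190,160,120,4))
for a in (5,-20): show(stray(a,25,60,.35),stray(a,25,9,.35),stray(a-30,25,7,0))
```

```text
t 15.45 cmd [ 457.2 -151.   168. ] [ 3.142  0.    -0.143] meas [ 456.3 -150.2  167. ] drot [ 0.001 -0.002 -0.001] F [ 1.1  0.8 -0.7] w 17.0
 q [ 0.45  0.5  -0.27  2.04  0.22  0.63 -0.11]
[-0.0, 0.0227, 0.0276, 0.35, -0.0, -0.0]
[-0.0, 0.0227, 0.0786, 0.35, -0.0, -0.0]
[-0.0, 0.03, 0.113, -0.0, 0.0, -0.0]
[-0.0, 0.0477, 0.0276, 0.35, -0.0, -0.0]
[-0.0, 0.0477, 0.0786, 0.35, -0.0, -0.0]
[-0.0, 0.055, 0.113, -0.0, 0.0, -0.0]
```

View pics/s8.png

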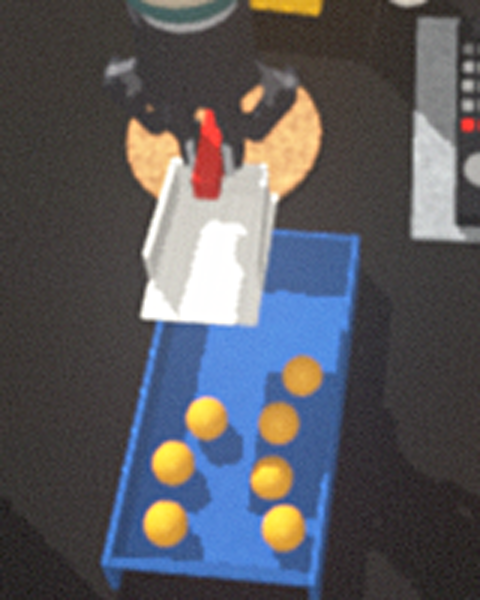

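View pics/t8.png

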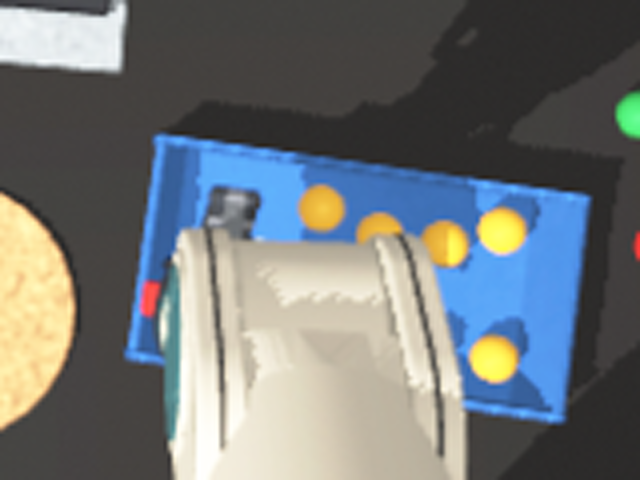

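Run:
```python
from sc import *
s=get_image("side")
st=ctrl.read_state(); m=R.from_euler('xyz',st['tool_rot']); Rs=m*Q.inv(); o=st['eef_pos']-Rs.apply(G)
for l in ([55,40,0],[55,-40,0],[-55,40,0],[-55,-40,38]): print(l,(o+Rs.apply(l)).round(0),(w2p(s,o+Rs.apply(l))-[150,180]+.3)*3)
```

```text
[55, 40, 0] [ 482. -257.  119.] [[252.3158     327.05853241]]
[55, -40, 0] [ 403. -246.  120.] [[137.58166058 318.17976428]]
[-55, 40, 0] [ 497. -148.  120.] [[274.20665597 196.20483155]]
[-55, -40, 38] [ 418. -137.  158.] [[160.93308326 157.94017079]]
```

>>> move_arm:
  moves:
    - [[0.002, 0.006, 0.007, 0.09, 0, 0], [0.002, 0.012, 0.014, 0.18, 0, 0], [0.002, 0.018, 0.021, 0.27, 0, 0], [0.002, 0.0227, 0.0276, 0.35, 0, 0], [0.002, 0.0227, 0.045, 0.35, 0, 0], [0.002, 0.0227, 0.06, 0.35, 0, 0], [0.002, 0.0227, 0.072, 0.35, 0, 0], [0.002, 0.0227, 0.0786, 0.35, 0, 0], [0.002, 0.0227, 0.0786, 0.35, 0, 0], [0.002, 0.0227, 0.0786, 0.35, 0, 0]]

```text
clock: 16.85
eef_pos: [456.3, -173.7, 89.8]
tool_rot: [-2.792, -0.001, -0.142]
force: [-0.2, 0.1, -0.8]
width: 17.1
```

Run:
```python
from sc import *; from crop import *
applied([0.002, 0.0227, 0.0786, 0.35, 0, 0])
s=get_image("side")
cv2.imwrite("pics/s9.png",up(s,150,180,160,200,3))
show(stray(0,23,7,.35),stray(-10,23,6,.25),stray(-20,23,6,.12),stray(-30,23,6,0),stray(-40,23,6,0),stray(-110,23,6,0))
```

```text
t 16.85 cmd [ 455.9 -173.8   89.4] [-2.792  0.    -0.143] meas [ 456.3 -173.7   89.8] drot [-0.     0.001 -0.001] F [-0.2  0.1 -0.8] w 17.1
 q [ 0.86  0.75 -0.5   1.98  0.    0.59  0.32]
[-0.0, 0.0054, 0.0002, -0.0, -0.0, -0.0]
[-0.0, 0.0108, 0.0082, -0.1, -0.0, -0.0]
[-0.0, 0.0163, 0.019, -0.23, -0.0, -0.0]
[-0.0, 0.0237, 0.029, -0.35, -0.0, -0.0]
[-0.0, 0.0331, 0.0256, -0.35, -0.0, -0.0]
[-0.0, 0.0989, 0.0016, -0.35, -0.0, -0.0]
```

View pics/s9.png

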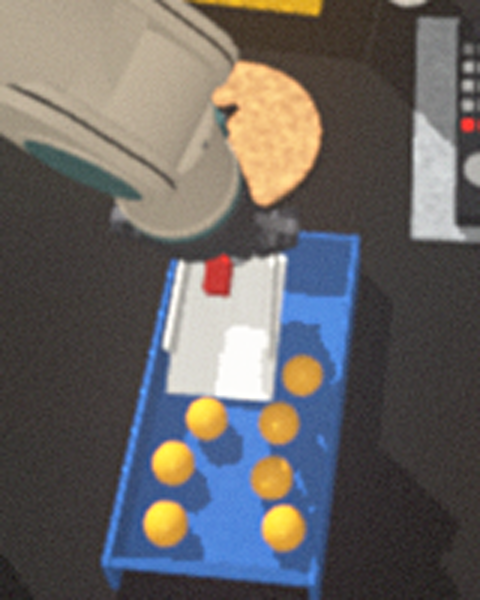

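>>> move_arm:
  moves:
    - [[0, 0.0054, 0.0002, 0, 0, 0], [0, 0.0108, 0.0082, -0.1, 0, 0], [0, 0.0163, 0.019, -0.23, 0, 0], [0, 0.0237, 0.029, -0.35, 0, 0], [0, 0.0237, 0.029, -0.35, 0, 0], [0, 0.0237, 0.029, -0.35, 0, 0]]

```text
clock: 17.65
eef_pos: [454.2, -186.9, 54.3]
tool_rot: [-3.14, -0.0, -0.144]
force: [0.3, -0.5, -1.6]
width: 17.1
```

Run:
```python
from sc import *; from crop import *
applied([0, 0.0237, 0.029, -0.35, 0, 0])
s=get_image("side")
cv2.imwrite("pics/s10.png",up(s,150,180,160,200,3))
show(stray(-110,23,6,0))
```

```text
t 17.65 cmd [ 454.2 -186.    54. ] [ 3.142  0.    -0.143] meas [ 454.2 -186.9   54.3] drot [0.001 0.    0.001] F [ 0.3 -0.5 -1.6] w 17.1
 q [ 0.41  0.7  -0.11  2.09  0.19  0.36 -0.  ]
[-0.0, 0.08, 0.0, -0.0, 0.0, -0.0]
```

View pics/s10.png

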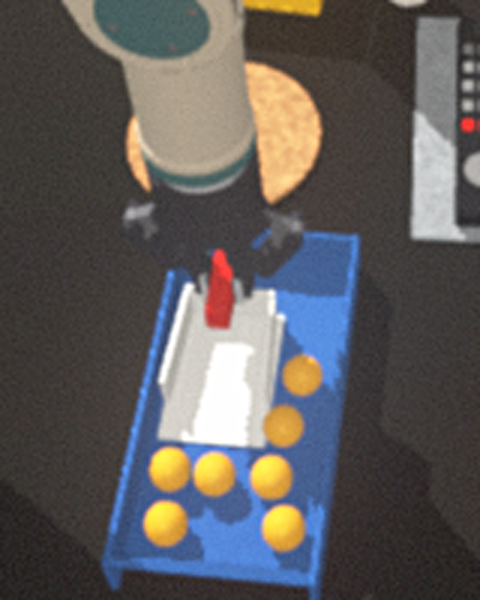

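>>> move_arm:
  moves:
    - [[0, 0.006, 0.0005, 0, 0, 0], [0, 0.014, 0.001, 0, 0, 0], [0, 0.022, 0.001, 0, 0, 0], [0, 0.03, 0.001, 0, 0, 0], [0, 0.038, 0.001, 0, 0, 0], [0, 0.046, 0.001, 0, 0, 0], [0, 0.052, 0.001, 0, 0, 0], [0, 0.058, 0.001, 0, 0, 0], [0, 0.062, 0.001, 0, 0, 0], [0, 0.062, 0.001, 0, 0, 0]]

```text
clock: 18.95
eef_pos: [445.2, -248.1, 53.1]
tool_rot: [3.141, -0.0, -0.143]
force: [-0.5, -1.8, 1.4]
width: 16.7
```

Run:
```python
from sc import *; from crop import *
applied([0, 0.062, 0.001, 0, 0, 0])
s=get_image("side")
cv2.imwrite("pics/s11.png",up(s,150,180,160,200,3))
```

```text
t 18.95 cmd [ 445.3 -247.4   53. ] [ 3.142  0.    -0.143] meas [ 445.2 -248.1   53.1] drot [-0.001  0.     0.   ] F [-0.5 -1.8  1.4] w 16.7
 q [ 0.54  0.72 -0.13  2.04  0.22  0.39  0.09]
```

View pics/s11.png

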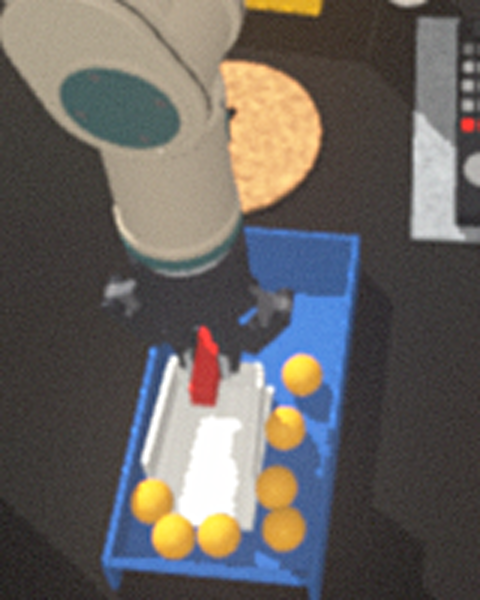

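>>> move_arm:
  moves:
    - [[0, 0.003, 0, 0, 0, 0], [0, 0.006, 0, 0, 0, 0], [0, 0.009, 0, 0, 0, 0], [0, 0.012, 0, 0, 0, 0], [0, 0.015, 0, 0, 0, 0], [0, 0.017, 0, 0, 0, 0], [0, 0.019, 0, 0, 0, 0], [0, 0.019, 0, 0, 0, 0]]

```text
clock: 20.0
eef_pos: [442.6, -266.8, 53.1]
tool_rot: [3.141, -0.0, -0.143]
force: [0.1, 1.1, 1.3]
width: 17.0
```

Run:
```python
from sc import *; from crop import *
applied([0, 0.019, 0, 0, 0, 0])
s=get_image("side")
cv2.imwrite("pics/s12.png",up(s,170,260,110,130,5))
```

```text
t 20.0 cmd [ 442.6 -266.2   53. ] [ 3.142  0.    -0.143] meas [ 442.6 -266.8   53.1] drot [-0.001  0.     0.   ] F [0.1 1.1 1.3] w 17.0
 q [ 0.58  0.72 -0.14  2.02  0.23  0.41  0.12]
```

View pics/s12.png

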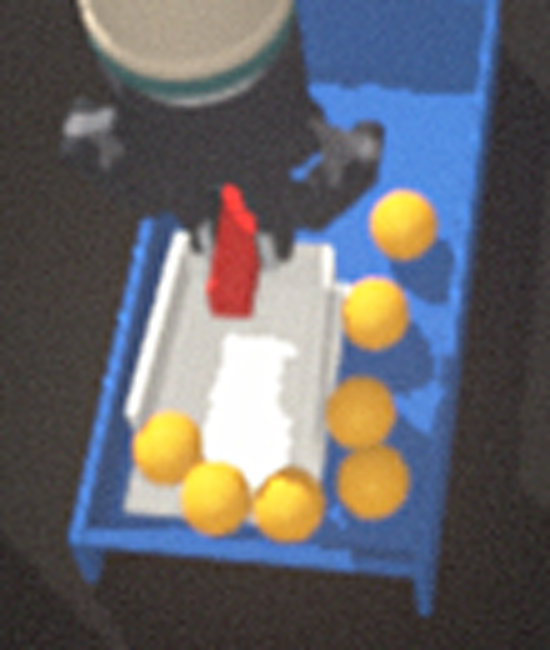

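Run:
```python
from sc import *
# pivot rear point: keep its current location: lip at a=-111 -> rear(-75) at a=-111+130=19
for p in (-.07,-.14,-.21,-.28,-.35,-.42,-.5): show(stray(19,23,5.2,p,pivot=(-75,0,0)))
show(stray(25,23,120,-.5,pivot=(-75,0,0)))
```

```text
[-0.0, -0.0034, -0.0019, -0.07, 0.0, -0.0]
[-0.0, -0.007, -0.0035, -0.14, 0.0, -0.0]
[-0.0, -0.0106, -0.0047, -0.21, 0.0, -0.0]
[-0.0, -0.0143, -0.0058, -0.28, 0.0, -0.0]
[-0.0, -0.0181, -0.0065, -0.35, 0.0, -0.0]
[-0.0, -0.0219, -0.007, -0.42, 0.0, -0.0]
[-0.0, -0.0263, -0.0072, -0.5, 0.0, -0.0]
[-0.0, -0.0323, -0.122, -0.5, 0.0, -0.0]
```

>>> move_arm:
  moves:
    - [[0, -0.0034, -0.0019, -0.07, 0, 0], [0, -0.007, -0.0035, -0.14, 0, 0], [0, -0.0106, -0.0047, -0.21, 0, 0], [0, -0.0143, -0.0058, -0.28, 0, 0], [0, -0.0181, -0.0065, -0.35, 0, 0], [0, -0.0219, -0.007, -0.42, 0, 0], [0, -0.0263, -0.0072, -0.5, 0, 0], [0, -0.0263, -0.0072, -0.5, 0, 0], [0, -0.0263, -0.0072, -0.5, 0, 0]]

```text
clock: 21.18
eef_pos: [446.2, -240.9, 60.4]
tool_rot: [2.642, 0.0, -0.144]
force: [-0.6, -0.6, -1.8]
width: 16.9
```

Run:
```python
from sc import *; from crop import *
applied([0, -0.0263, -0.0072, -0.5, 0, 0])
s=get_image("side")
cv2.imwrite("pics/s13.png",up(s,170,260,110,130,5))
p,r=load();print(rel(p+[0,0,130],r))
```

```text
t 21.18 cmd [ 446.4 -240.1   60.2] [ 2.642  0.    -0.143] meas [ 446.2 -240.9   60.4] drot [ 0.    -0.     0.001] F [-0.6 -0.6 -1.8] w 16.9
 q [-0.25  0.85  0.54  2.15  0.45  0.25 -0.45]
[-0.0, 0.0623, -0.1141, 0.0, 0.0, 0.0]
```

View pics/s13.png

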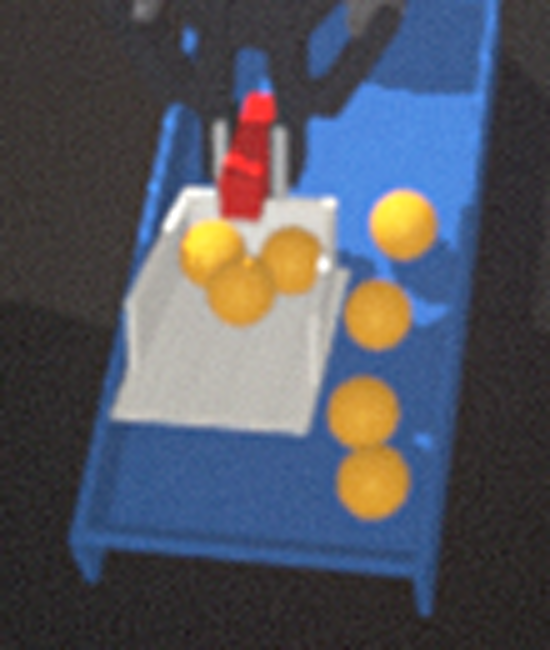

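>>> move_arm:
  moves:
    - [[0, 0.01, -0.018, 0, 0, 0], [0, 0.025, -0.046, 0, 0, 0], [0, 0.04, -0.073, 0, 0, 0], [0, 0.055, -0.1, 0, 0, 0], [0, 0.0623, -0.1141, 0, 0, 0], [0, 0.0623, -0.1141, 0, 0, 0]]

```text
clock: 21.98
eef_pos: [446.2, -241.8, 191.7]
tool_rot: [2.643, -0.004, -0.146]
force: [-0.2, 0.4, -2.0]
width: 17.1
```

Run:
```python
from scoopfit import *; from sc import *
applied([0, 0.0623, -0.1141, 0, 0, 0])
t=get_image("top"); s=get_image("side")
Lt=np.array([[-75,75,75],[-75,-75,75],[75,-75,75]])
ut=np.array([[62,367],[296,413],[347,172]])/4+[120,190]-.1
p,r=fit([(t,Lt,ut)],[475,230,-.2]); print('tin',p.round(3),r.round(1))
us=np.array([[107,9],[92,82],[303,100]]);
A=up(t,120,190,110,120,5);B=up(s,190,80,100,120,5)
q=np.array([474,230,-.2])
for b in (box(0,150,150,0,75),box(0,142,142,75,75)):
    drawbox(A,t,T(p,b),5,120,190,(0,0,255));drawbox(B,s,T(p,b),5,190,80,(0,0,255))
cv2.imwrite("pics/o4.png",np.hstack([A,B[:600]])[:,:800] if A.shape[0]==B.shape[0] else A)
cv2.imwrite("pics/o5.png",B)
```

```text
t 21.98 cmd [ 446.4 -240.1  190.2] [ 2.642  0.    -0.143] meas [ 446.2 -241.8  191.7] drot [0.001 0.001 0.005] F [-0.2  0.4 -2. ] w 17.1
 q [-0.25  0.56  0.51  2.09  0.44  0.57 -0.33]
tin [ 4.74177e+02  2.34257e+02 -1.94000e-01] [-0.3 -0.1  0.5 -0.1 -0.1  0.2]
```

View pics/o4.png

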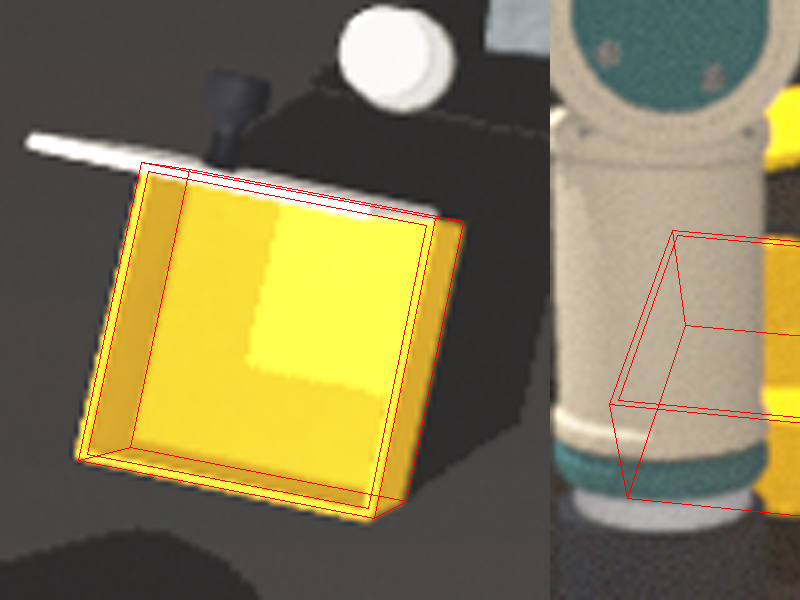

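View pics/o5.png

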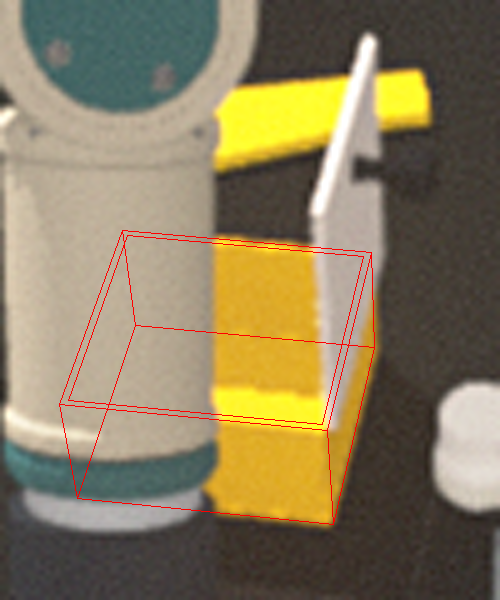

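```bash
cat >> sc.py <<'E'
TIN=np.array([474.2,234.3,-0.194])
def stin(a,b,h,pitch=0,pivot=(55,0,0)):
    c,s=np.cos(TIN[2]),np.sin(TIN[2])
    return sworld(TIN[0]+c*a-s*b,TIN[1]+s*a+c*b,h,TIN[2]-np.pi/2,pitch,pivot=pivot)
E
python3 - <<'E'
from sc import *
p,r=load(); Rs=r*Q.inv(); 
for l in ([55,0,0],[-55,0,0],[-75,0,0]): print(l,(p+Rs.apply(np.array(l)-G)).round(0))
A=stin(0,-5,180,-.4); print(A[0]); show(A)
Rs=A[1]*Q.inv()
for l in ([55,0,0],[-55,0,0],[-75,0,0]): print(l,(A[0]+Rs.apply(np.array(l)-G)).round(0))
E
```

```text
[55, 0, 0] [ 430. -352.  197.]
[-55, 0, 0] [ 444. -257.  145.]
[-75, 0, 0] [ 446. -239.  135.]
[495.12904473 340.82485429 184.10083845]
[-0.0344, -0.5136, -0.2736, 0.1, -0.0223, 0.0461]
[55, 0, 0] [473. 229. 180.]
[-55, 0, 0] [493. 329. 137.]
[-75, 0, 0] [496. 347. 129.]
```

>>> move_arm:
  moves:
    - [[-0.001, -0.015, -0.008, 0.003, 0, 0.001], [-0.0024, -0.036, -0.0192, 0.007, -0.0015, 0.003], [-0.004, -0.062, -0.033, 0.012, -0.003, 0.006], [-0.006, -0.092, -0.049, 0.018, -0.004, 0.008], [-0.008, -0.123, -0.0655, 0.024, -0.005, 0.011], [-0.0103, -0.154, -0.082, 0.03, -0.007, 0.014], [-0.0124, -0.185, -0.0985, 0.036, -0.008, 0.017], [-0.0144, -0.216, -0.115, 0.042, -0.009, 0.019], [-0.0165, -0.2465, -0.1313, 0.048, -0.011, 0.022], [-0.0186, -0.277, -0.1477, 0.054, -0.012, 0.025], [-0.0206, -0.308, -0.164, 0.06, -0.013, 0.028], [-0.0227, -0.339, -0.1806, 0.066, -0.015, 0.03], [-0.0248, -0.37, -0.197, 0.072, -0.016, 0.033], [-0.0268, -0.4006, -0.2134, 0.078, -0.017, 0.036], [-0.0289, -0.4314, -0.2298, 0.084, -0.019, 0.039], [-0.031, -0.462, -0.2462, 0.09, -0.02, 0.041], [-0.0327, -0.488, -0.26, 0.095, -0.021, 0.044], [-0.0337, -0.503, -0.268, 0.098, -0.022, 0.045], [-0.0344, -0.5136, -0.2736, 0.1, -0.0223, 0.0461], [-0.0344, -0.5136, -0.2736, 0.1, -0.0223, 0.0461]]

```text
clock: 24.58
eef_pos: [494.3, 341.8, 183.2]
tool_rot: [2.741, 0.001, -0.192]
force: [0.1, -1.0, -1.7]
width: 16.9
```

Run:
```python
from sc import *; from crop import *
applied([-0.0344, -0.5136, -0.2736, 0.1, -0.0223, 0.0461])
t=get_image("top"); s=get_image("side")
cv2.imwrite("pics/t14.png",up(t,100,180,160,130,4))
cv2.imwrite("pics/s14.png",up(s,180,60,120,130,5))
for P in ((0,-5,150,-.2),(0,-5,125,-.05),(0,-5,110,.05),(0,-5,100,.15),(0,-5,92,.25),(0,-5,86,.35),(0,-5,82,.45),(0,-5,80,.55),(0,-5,80,.65)): show(stin(*P))
```

```text
t 24.57 cmd [495.1 340.8 184.1] [ 2.742  0.    -0.194] meas [494.3 341.8 183.2] drot [-0.001 -0.    -0.002] F [ 0.1 -1.  -1.7] w 16.9
 q [-0.94  0.81  0.3   1.42  0.03  1.25 -0.9 ]
[-0.0, -0.0001, 0.0081, 0.2, 0.0, 0.0]
[-0.0, 0.0012, 0.0182, 0.35, 0.0, 0.0]
[-0.0, 0.0038, 0.0244, 0.45, 0.0, 0.0]
[-0.0, 0.0091, 0.0269, 0.55, 0.0, 0.0]
[-0.0, 0.0157, 0.0285, 0.65, 0.0, 0.0]
[-0.0, 0.0237, 0.0292, 0.75, 0.0, 0.0]
[-0.0, 0.0329, 0.0292, 0.85, 0.0, 0.0]
[-0.0, 0.0431, 0.0284, 0.95, 0.0, 0.0]
[-0.0, 0.0544, 0.0269, 1.05, 0.0, 0.0]
```

View pics/t14.png

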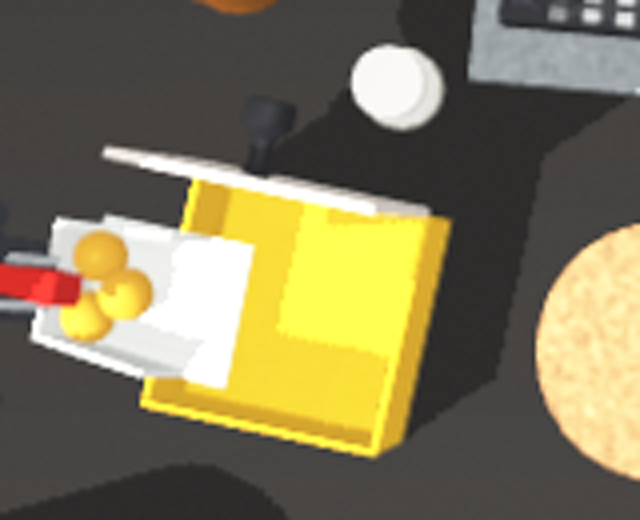

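View pics/s14.png

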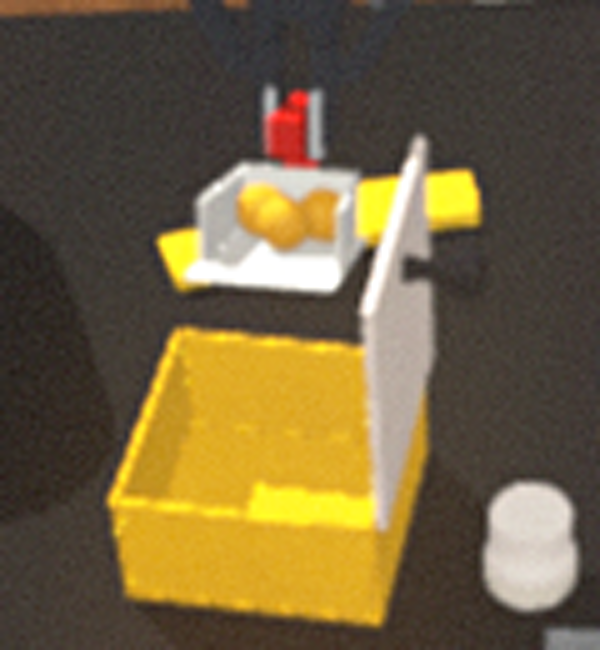

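>>> move_arm:
  moves:
    - [[0, 0, 0.004, 0.1, 0, 0], [0, 0, 0.0081, 0.2, 0, 0], [0, 0.0005, 0.013, 0.28, 0, 0], [0, 0.0012, 0.0182, 0.35, 0, 0], [0, 0.0025, 0.0214, 0.4, 0, 0], [0, 0.0038, 0.0244, 0.45, 0, 0], [0, 0.0064, 0.0258, 0.5, 0, 0], [0, 0.0091, 0.0269, 0.55, 0, 0], [0, 0.0124, 0.0278, 0.6, 0, 0], [0, 0.0157, 0.0285, 0.65, 0, 0], [0, 0.0196, 0.029, 0.7, 0, 0], [0, 0.0237, 0.0292, 0.75, 0, 0], [0, 0.0329, 0.0292, 0.85, 0, 0], [0, 0.0431, 0.0284, 0.95, 0, 0], [0, 0.0544, 0.0269, 1.05, 0, 0], [0, 0.0544, 0.0269, 1.05, 0, 0], [0, 0.0544, 0.0269, 1.05, 0, 0]]

```text
clock: 26.8
eef_pos: [483.7, 278.7, 179.8]
tool_rot: [-2.494, 0.001, -0.198]
force: [0.7, 0.0, -1.5]
width: 16.7
```

Run:
```python
from sc import *; from crop import *
applied([0, 0.0544, 0.0269, 1.05, 0, 0])
t=get_image("top"); s=get_image("side")
cv2.imwrite("pics/t15.png",up(t,100,180,160,130,4))
cv2.imwrite("pics/s15.png",up(s,180,60,120,130,5))
```

```text
t 26.8 cmd [483.5 281.3 180.5] [-2.492  0.    -0.194] meas [483.7 278.7 179.8] drot [-0.002  0.002  0.004] F [ 0.7  0.  -1.5] w 16.7
 q [ 0.23  0.64 -0.66  2.16 -0.97  0.24  0.46]
```

View pics/t15.png

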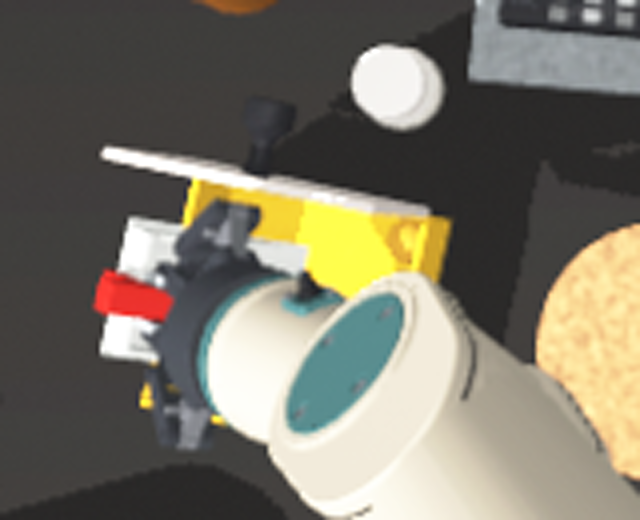

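View pics/s15.png

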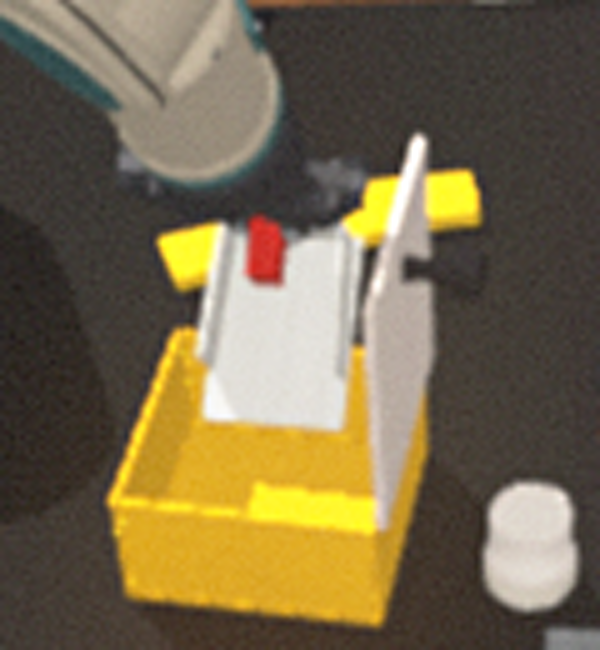

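Run:
```python
from sc import *
show(stin(0,-5,110,.3),stin(0,-5,150,0),stin(0,-40,190,0))
```

```text
[-0.0, -0.0284, 0.0143, -0.35, 0.0, -0.0]
[-0.0, -0.0504, 0.0164, -0.65, 0.0, 0.0]
[-0.0, -0.0468, -0.0366, -0.65, 0.0, 0.0]
```

>>> move_arm:
  moves:
    - [[0, -0.0142, 0.0, -0.17, 0, 0], [0, -0.0284, 0.0, -0.34, 0, 0], [0, -0.042, -0.01, -0.5, 0, 0], [0, -0.0468, -0.025, -0.65, 0, 0], [0, -0.0468, -0.0366, -0.65, 0, 0], [0, -0.0468, -0.0366, -0.65, 0, 0]]

```text
clock: 27.65
eef_pos: [485.2, 302.3, 239.1]
tool_rot: [-3.139, -0.003, -0.183]
force: [-0.2, 1.1, -1.7]
width: 17.4
```

Run:
```python
from sc import *; from crop import *
applied([0, -0.0468, -0.0366, -0.65, 0, 0])
t=get_image("top"); s=get_image("side")
cv2.imwrite("pics/t16.png",np.hstack([up(t,100,190,130,115,3),up(t,300,205,130,115,3)]))
cv2.imwrite("pics/s16.png",np.hstack([up(s,180,60,120,130,3),up(s,170,245,120,130,3)]))
A=stray(60,-25,120,0); print(A[0]); show(A)
```

```text
t 27.65 cmd [486.4 296.1 238. ] [-3.142  0.    -0.194] meas [485.2 302.3 239.1] drot [ 0.003  0.003 -0.011] F [-0.2  1.1 -1.7] w 17.4
 q [-0.82  0.52  0.32  1.74 -0.2   0.91 -0.59]
[ 514.4423278  -103.71681584  168.        ]
[0.1046, 0.387, 0.07, -0.0, 0.0, -0.0512]
```

View pics/t16.png

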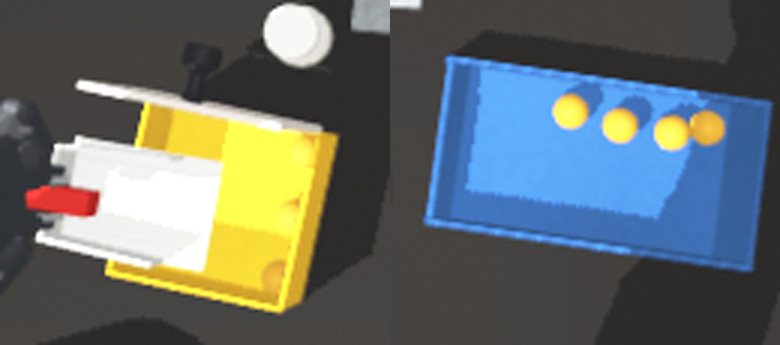

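View pics/s16.png

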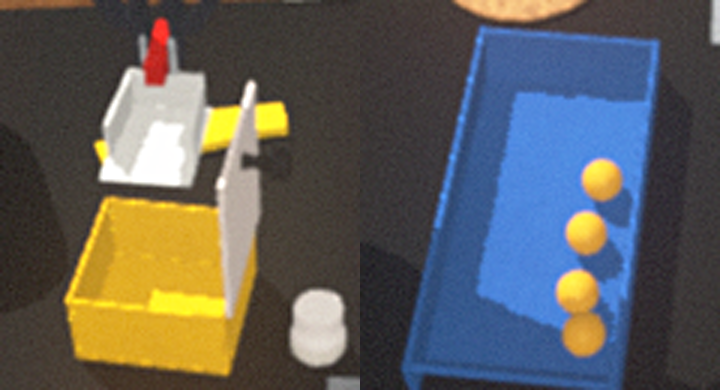

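```bash
cat > balls.py <<'E'
from fit import *; from sc import TR
def tr(w):
    c_,s_=np.cos(TR[2]),np.sin(TR[2]); d=w[:2]-TR[:2]; return np.round([c_*d[0]+s_*d[1],-s_*d[0]+c_*d[1]],0)
E
python3 - <<'E'
from balls import *
t=get_image("top")
for q in [[570,111],[619,126],[671,132],[708,128]]:
    print(tr(p2w(t,[(q[0]-390)/3+300-.2,q[1]/3+205-.2],20)))
E
```

```text
[ 25. -40.]
[-19. -33.]
[-64. -34.]
[-95. -41.]
```

>>> move_arm:
  moves:
    - [[0.0105, 0.0387, 0.007, 0, 0, -0.005], [0.021, 0.0774, 0.014, 0, 0, -0.01], [0.0314, 0.116, 0.021, 0, 0, -0.015], [0.042, 0.155, 0.028, 0, 0, -0.02], [0.0523, 0.1935, 0.035, 0, 0, -0.026], [0.0628, 0.232, 0.042, 0, 0, -0.031], [0.0732, 0.271, 0.049, 0, 0, -0.036], [0.0837, 0.3096, 0.056, 0, 0, -0.041], [0.094, 0.348, 0.063, 0, 0, -0.046], [0.1, 0.372, 0.067, 0, 0, -0.05], [0.1046, 0.387, 0.07, 0, 0, -0.0512], [0.1046, 0.387, 0.07, 0, 0, -0.0512], [0.1046, 0.387, 0.07, 0, 0, -0.0512]]

```text
clock: 29.42
eef_pos: [514.2, -102.7, 167.9]
tool_rot: [-3.14, 0.0, -0.142]
force: [0.6, 0.4, -1.6]
width: 17.0
```

Run:
```python
from sc import *; from crop import *
applied([0.1046, 0.387, 0.07, 0, 0, -0.0512])
show(stray(52,-24,80,.25),stray(50,-24,60,.5),stray(50,-24,9,.5))
```

```text
t 29.43 cmd [ 514.4 -103.8  168. ] [-3.142  0.    -0.143] meas [ 514.2 -102.7  167.9] drot [ 0.001 -0.    -0.001] F [ 0.6  0.4 -1.6] w 17.0
 q [-0.03  0.55  0.26  1.94 -0.22  0.68  0.22]
[-0.001, 0.023, 0.016, 0.25, 0.0, 0.0]
[-0.001, 0.0456, 0.0165, 0.5, 0.0, 0.0]
[-0.001, 0.0456, 0.0675, 0.5, 0.0, 0.0]
```

>>> move_arm:
  moves:
    - [[-0.001, 0.012, 0.008, 0.125, 0, 0], [-0.002, 0.023, 0.012, 0.25, 0, 0], [-0.003, 0.034, 0.014, 0.375, 0, 0], [-0.003, 0.0456, 0.0165, 0.5, 0, 0], [-0.003, 0.0456, 0.035, 0.5, 0, 0], [-0.003, 0.0456, 0.05, 0.5, 0, 0], [-0.003, 0.0456, 0.061, 0.5, 0, 0], [-0.003, 0.0456, 0.0675, 0.5, 0, 0], [-0.003, 0.0456, 0.0675, 0.5, 0, 0], [-0.003, 0.0456, 0.0675, 0.5, 0, 0]]

```text
clock: 30.68
eef_pos: [505.3, -148.3, 100.9]
tool_rot: [-2.642, -0.001, -0.142]
force: [-0.2, -0.1, -0.9]
width: 16.7
```

Run:
```python
from sc import *; from crop import *
applied([-0.003, 0.0456, 0.0675, 0.5, 0, 0])
s=get_image("side")
cv2.imwrite("pics/s17.png",up(s,150,180,160,200,3))
for P in ((48,7,.5),(40,6,.48),(30,6,.46),(20,6,.43),(10,6,.38),(0,6,.3),(-10,6,.2),(-20,6,.1),(-30,5.5,0),(-40,5,0),(-95,5,0)): show(stray(P[0],-22,P[1],P[2]))
```

```text
t 30.68 cmd [ 504.9 -148.5  100.5] [-2.642  0.    -0.143] meas [ 505.3 -148.3  100.9] drot [-0.     0.    -0.001] F [-0.2 -0.1 -0.9] w 16.7
 q [ 0.59  0.76 -0.09  1.86 -0.57  0.8   0.83]
[0.0, 0.0027, 0.0008, -0.0, 0.0, -0.0]
[0.0, 0.0092, -0.0001, -0.02, 0.0, -0.0]
[0.0, 0.0171, -0.0028, -0.04, 0.0, -0.0]
[0.0, 0.0246, -0.0045, -0.07, 0.0, -0.0]
[0.0, 0.0315, -0.0039, -0.12, 0.0, -0.0]
[0.0, 0.0378, 0.0001, -0.2, 0.0, -0.0]
[0.0, 0.0445, 0.0064, -0.3, 0.0, -0.0]
[0.0, 0.0523, 0.0129, -0.4, 0.0, -0.0]
[0.0, 0.0614, 0.0199, -0.5, 0.0, 0.0]
[0.0, 0.0705, 0.0156, -0.5, 0.0, 0.0]
[0.0, 0.1187, -0.0108, -0.5, 0.0, 0.0]
```

View pics/s17.png

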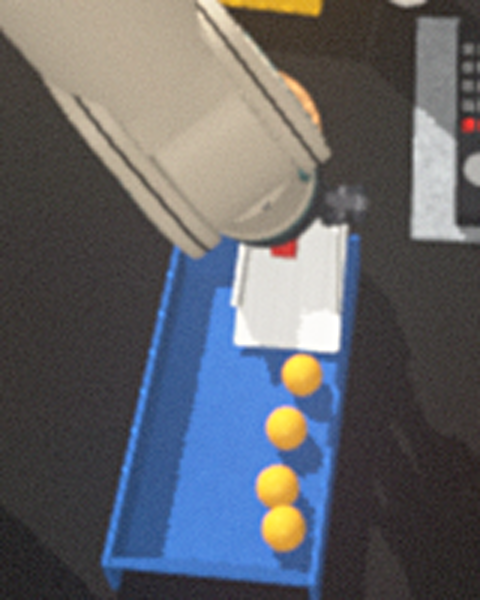

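>>> move_arm:
  moves:
    - [[0, 0.0027, 0.0008, 0, 0, 0], [0, 0.0092, -0.0001, -0.02, 0, 0], [0, 0.0171, -0.0028, -0.04, 0, 0], [0, 0.0246, -0.0045, -0.07, 0, 0], [0, 0.0315, -0.0039, -0.12, 0, 0], [0, 0.0378, 0.0001, -0.2, 0, 0], [0, 0.0445, 0.0064, -0.3, 0, 0], [0, 0.0523, 0.0129, -0.4, 0, 0], [0, 0.0614, 0.0199, -0.5, 0, 0], [0, 0.0614, 0.0199, -0.5, 0, 0], [0, 0.0614, 0.0199, -0.5, 0, 0]]

```text
clock: 32.1
eef_pos: [498.7, -192.4, 53.9]
tool_rot: [-3.141, -0.0, -0.143]
force: [-0.8, -0.5, -0.6]
width: 17.2
```

Run:
```python
from sc import *; from crop import *
applied([0, 0.0614, 0.0199, -0.5, 0, 0])
s=get_image("side")
cv2.imwrite("pics/s18.png",up(s,150,180,160,200,3))
show(stray(-95,-22,5,0))
```

```text
t 32.1 cmd [ 498.6 -192.4   53.6] [-3.142  0.    -0.143] meas [ 498.7 -192.4   53.9] drot [ 0.001  0.    -0.   ] F [-0.8 -0.5 -0.6] w 17.2
 q [ 0.17  0.75  0.23  1.98 -0.37  0.45  0.53]
[0.0, 0.065, 0.0006, -0.0, 0.0, 0.0]
```

View pics/s18.png

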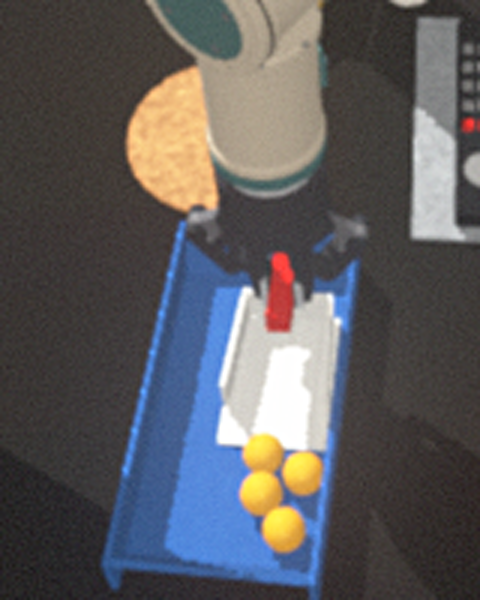

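>>> move_arm:
  moves:
    - [[0, 0.005, 0.0005, 0, 0, 0], [0, 0.012, 0.0006, 0, 0, 0], [0, 0.019, 0.0006, 0, 0, 0], [0, 0.026, 0.0006, 0, 0, 0], [0, 0.033, 0.0006, 0, 0, 0], [0, 0.039, 0.0006, 0, 0, 0], [0, 0.045, 0.0006, 0, 0, 0], [0, 0.05, 0.0006, 0, 0, 0], [0, 0.055, 0.0006, 0, 0, 0], [0, 0.055, 0.0006, 0, 0, 0]]

```text
clock: 33.4
eef_pos: [490.7, -247.4, 53.0]
tool_rot: [3.141, -0.0, -0.144]
force: [0.3, -0.0, -2.1]
width: 17.0
```

Run:
```python
from sc import *; from crop import *
applied([0, 0.055, 0.0006, 0, 0, 0])
s=get_image("side")
cv2.imwrite("pics/s19.png",up(s,170,260,110,130,5))
```

```text
t 33.4 cmd [ 490.8 -246.8   53. ] [-3.142  0.    -0.143] meas [ 490.7 -247.4   53. ] drot [-0.     0.     0.001] F [ 0.3 -0.  -2.1] w 17.0
 q [ 0.27  0.76  0.23  1.94 -0.35  0.47  0.6 ]
```

View pics/s19.png

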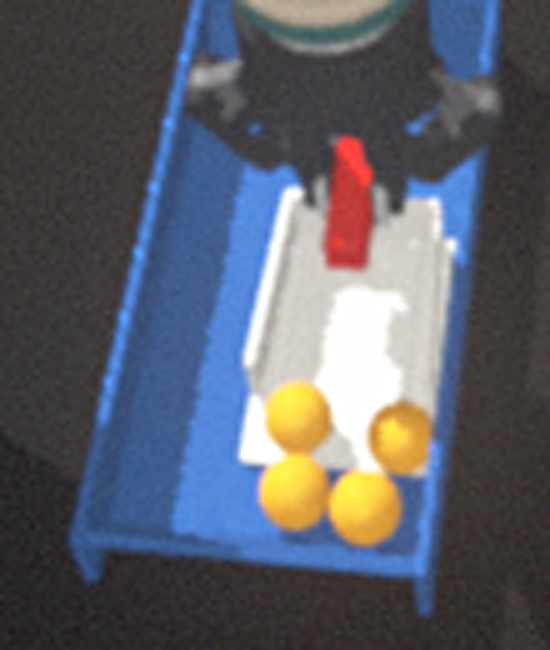

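>>> move_arm:
  moves:
    - [[0, 0.003, 0, 0, 0, 0], [0, 0.006, 0, 0, 0, 0], [0, 0.009, 0, 0, 0, 0], [0, 0.012, 0, 0, 0, 0], [0, 0.015, 0, 0, 0, 0], [0, 0.018, 0, 0, 0, 0], [0, 0.021, 0, 0, 0, 0], [0, 0.024, 0, 0, 0, 0], [0, 0.027, 0, 0, 0, 0], [0, 0.027, 0, 0, 0, 0]]

```text
clock: 34.7
eef_pos: [486.8, -274.1, 53.0]
tool_rot: [3.141, -0.0, -0.143]
force: [0.5, -0.1, -1.5]
width: 17.0
```

Run:
```python
from sc import *; from crop import *
applied([0, 0.027, 0, 0, 0, 0])
s=get_image("side")
cv2.imwrite("pics/s20.png",up(s,170,260,110,130,5))
for p in (-.07,-.14,-.21,-.28,-.35,-.42,-.5): show(stray(18,-22,5.2,p,pivot=(-75,0,0)))
```

```text
t 34.7 cmd [ 487.  -273.5   53. ] [-3.142  0.    -0.143] meas [ 486.8 -274.1   53. ] drot [-0.     0.     0.001] F [ 0.5 -0.1 -1.5] w 17.0
 q [ 0.32  0.77  0.22  1.92 -0.33  0.49  0.63]
[0.0, -0.0034, -0.002, -0.07, 0.0, 0.0]
[0.0, -0.0069, -0.0035, -0.14, 0.0, 0.0]
[0.0, -0.0106, -0.0048, -0.21, 0.0, 0.0]
[0.0, -0.0143, -0.0058, -0.28, 0.0, 0.0]
[0.0, -0.0181, -0.0066, -0.35, 0.0, 0.0]
[0.0, -0.0219, -0.0071, -0.42, 0.0, 0.0]
[0.0, -0.0263, -0.0073, -0.5, 0.0, 0.0]
```

View pics/s20.png

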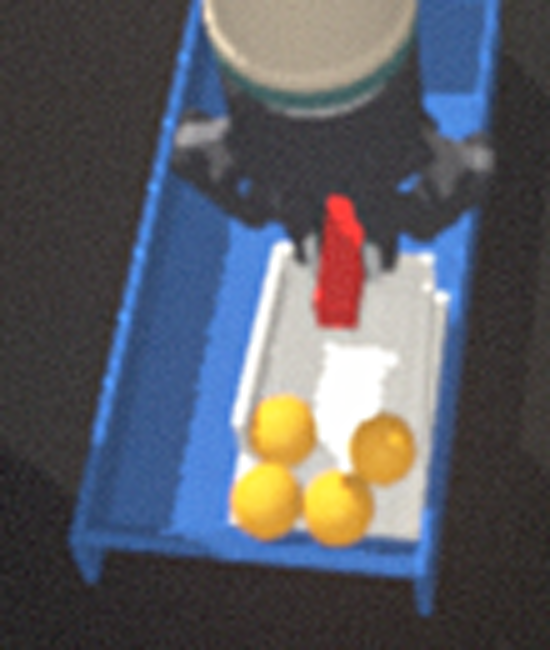

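>>> move_arm:
  moves:
    - [[0, -0.0034, -0.0019, -0.07, 0, 0], [0, -0.007, -0.0035, -0.14, 0, 0], [0, -0.0106, -0.0047, -0.21, 0, 0], [0, -0.0143, -0.0058, -0.28, 0, 0], [0, -0.0181, -0.0065, -0.35, 0, 0], [0, -0.0219, -0.007, -0.42, 0, 0], [0, -0.0263, -0.0072, -0.5, 0, 0], [0, -0.0263, -0.0072, -0.5, 0, 0], [0, -0.0263, -0.0072, -0.5, 0, 0]]

```text
clock: 35.88
eef_pos: [490.7, -247.9, 60.4]
tool_rot: [2.643, -0.0, -0.143]
force: [1.0, -0.2, -2.9]
width: 16.4
```

Run:
```python
from sc import *; from crop import *
applied([0, -0.0263, -0.0072, -0.5, 0, 0])
s=get_image("side")
cv2.imwrite("pics/s21.png",up(s,170,260,110,130,5))
p,r=load();print(rel(p+[0,0,130],r))
```

```text
t 35.88 cmd [ 490.7 -247.5   60.2] [ 2.642  0.    -0.143] meas [ 490.7 -247.9   60.4] drot [0.001 0.    0.001] F [ 1.  -0.2 -2.9] w 16.4
 q [-0.35  0.94  0.74  2.04 -0.24  0.32  0.23]
[-0.0, 0.0623, -0.1141, 0.0, 0.0, 0.0]
```

View pics/s21.png

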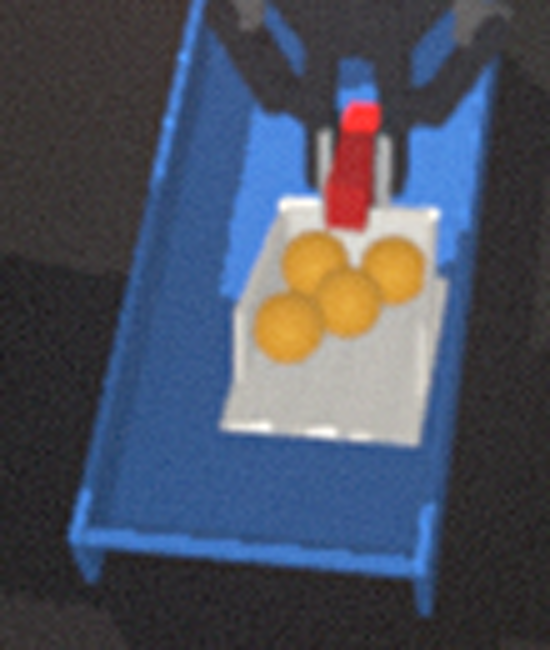

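>>> move_arm:
  moves:
    - [[0, 0.01, -0.018, 0, 0, 0], [0, 0.025, -0.046, 0, 0, 0], [0, 0.04, -0.073, 0, 0, 0], [0, 0.055, -0.1, 0, 0, 0], [0, 0.0623, -0.1141, 0, 0, 0], [0, 0.0623, -0.1141, 0, 0, 0], [0, 0.0623, -0.1141, 0, 0, 0]]

```text
clock: 36.8
eef_pos: [490.1, -247.2, 189.2]
tool_rot: [2.642, 0.001, -0.143]
force: [-0.8, 0.4, -2.6]
width: 17.1
```

Run:
```python
from sc import *; from crop import *
applied([0, 0.0623, -0.1141, 0, 0, 0])
A=stin(-3,-3,180,-.4); print(A[0]); r=np.array(rel(*A)); 
for f in (.03,.07,.12,.18,.24,.30,.36,.42,.48,.54,.60,.66,.72,.78,.84,.90,.95,.98,1): print((r*f).round(3).tolist())
```

```text
t 36.8 cmd [ 490.7 -247.5  190.2] [ 2.642  0.    -0.143] meas [ 490.1 -247.2  189.2] drot [ 0.001 -0.002 -0.   ] F [-0.8  0.4 -2.6] w 17.1
 q [-0.45  0.75  0.91  1.98 -0.14  0.58  0.25]
[492.57089268 343.36569236 184.10083845]
[-0.002, -0.015, -0.008, 0.003, -0.001, 0.001]
[-0.006, -0.036, -0.019, 0.007, -0.002, 0.003]
[-0.01, -0.062, -0.033, 0.012, -0.003, 0.006]
[-0.015, -0.093, -0.05, 0.018, -0.004, 0.008]
[-0.02, -0.124, -0.066, 0.024, -0.005, 0.011]
[-0.025, -0.155, -0.083, 0.03, -0.007, 0.014]
[-0.03, -0.186, -0.099, 0.036, -0.008, 0.017]
[-0.035, -0.217, -0.116, 0.042, -0.009, 0.019]
[-0.039, -0.248, -0.132, 0.048, -0.011, 0.022]
[-0.044, -0.279, -0.149, 0.054, -0.012, 0.025]
[-0.049, -0.31, -0.165, 0.06, -0.013, 0.028]
[-0.054, -0.341, -0.182, 0.066, -0.015, 0.03]
[-0.059, -0.372, -0.198, 0.072, -0.016, 0.033]
[-0.064, -0.403, -0.215, 0.078, -0.017, 0.036]
[-0.069, -0.434, -0.231, 0.084, -0.019, 0.039]
[-0.074, -0.465, -0.248, 0.09, -0.02, 0.041]
[-0.078, -0.491, -0.261, 0.095, -0.021, 0.044]
[-0.081, -0.506, -0.27, 0.098, -0.022, 0.045]
[-0.082, -0.516, -0.275, 0.1, -0.022, 0.046]
```

>>> move_arm:
  moves:
    - [[-0.002, -0.015, -0.008, 0.003, -0.001, 0.001], [-0.006, -0.036, -0.019, 0.007, -0.002, 0.003], [-0.01, -0.062, -0.033, 0.012, -0.003, 0.006], [-0.015, -0.093, -0.05, 0.018, -0.004, 0.008], [-0.02, -0.124, -0.066, 0.024, -0.005, 0.011], [-0.025, -0.155, -0.083, 0.03, -0.007, 0.014], [-0.03, -0.186, -0.099, 0.036, -0.008, 0.017], [-0.035, -0.217, -0.116, 0.042, -0.009, 0.019], [-0.039, -0.248, -0.132, 0.048, -0.011, 0.022], [-0.044, -0.279, -0.149, 0.054, -0.012, 0.025], [-0.049, -0.31, -0.165, 0.06, -0.013, 0.028], [-0.054, -0.341, -0.182, 0.066, -0.015, 0.03], [-0.059, -0.372, -0.198, 0.072, -0.016, 0.033], [-0.064, -0.403, -0.215, 0.078, -0.017, 0.036], [-0.069, -0.434, -0.231, 0.084, -0.019, 0.039], [-0.074, -0.465, -0.248, 0.09, -0.02, 0.041], [-0.078, -0.491, -0.261, 0.095, -0.021, 0.044], [-0.081, -0.506, -0.27, 0.098, -0.022, 0.045], [-0.082, -0.516, -0.275, 0.1, -0.022, 0.046], [-0.082, -0.516, -0.275, 0.1, -0.022, 0.046]]

```text
clock: 39.3
eef_pos: [492.6, 343.0, 183.8]
tool_rot: [2.741, -0.0, -0.193]
force: [-0.6, 0.1, -3.4]
width: 16.6
```

Run:
```python
from sc import *; from crop import *
applied([-0.082, -0.516, -0.275, 0.1, -0.022, 0.046])
t=get_image("top"); s=get_image("side")
cv2.imwrite("pics/t22.png",up(t,100,180,160,130,4))
cv2.imwrite("pics/s22.png",up(s,170,50,130,330,2))
A=stin(-3,-3,80,.65); show(A)
```

```text
t 39.3 cmd [492.8 342.9 184.1] [ 2.742 -0.    -0.194] meas [492.6 343.  183.8] drot [-0.001  0.    -0.   ] F [-0.6  0.1 -3.4] w 16.6
 q [-1.21  0.96  0.91  1.43 -0.41  1.31 -0.51]
[-0.0003, 0.0541, 0.0267, 1.05, -0.0001, 0.0003]
```

View pics/t22.png

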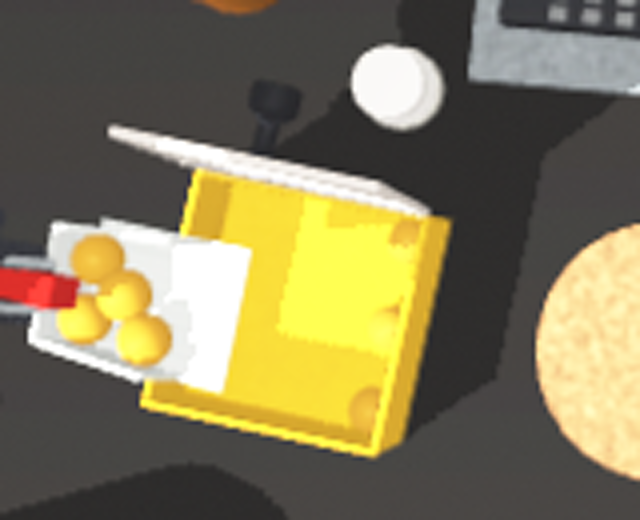

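View pics/s22.png

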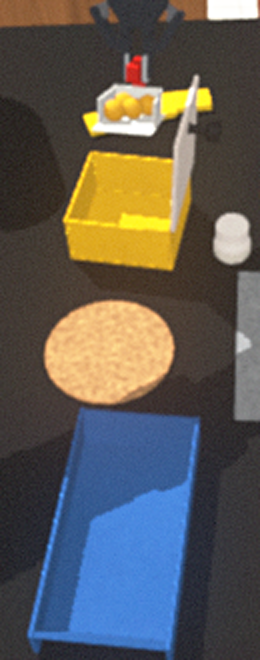

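>>> move_arm:
  moves:
    - [[0, 0, 0.004, 0.1, 0, 0], [0, 0, 0.0081, 0.2, 0, 0], [0, 0.0005, 0.013, 0.28, 0, 0], [0, 0.0012, 0.0182, 0.35, 0, 0], [0, 0.0025, 0.0214, 0.4, 0, 0], [0, 0.0038, 0.0244, 0.45, 0, 0], [0, 0.0064, 0.0258, 0.5, 0, 0], [0, 0.0091, 0.0269, 0.55, 0, 0], [0, 0.0124, 0.0278, 0.6, 0, 0], [0, 0.0157, 0.0285, 0.65, 0, 0], [0, 0.0196, 0.029, 0.7, 0, 0], [0, 0.0237, 0.0292, 0.75, 0, 0], [0, 0.0329, 0.0292, 0.85, 0, 0], [0, 0.0431, 0.0284, 0.95, 0, 0], [0, 0.0544, 0.0269, 1.05, 0, 0], [0, 0.0544, 0.0269, 1.05, 0, 0], [0, 0.0544, 0.0269, 1.05, 0, 0]]

```text
clock: 41.52
eef_pos: [482.6, 278.0, 180.3]
tool_rot: [-2.492, -0.0, -0.202]
force: [-1.6, 0.2, -2.0]
width: 17.5
```

Run:
```python
from sc import *; from crop import *
applied([0, 0.0544, 0.0269, 1.05, 0, 0])
t=get_image("top"); s=get_image("side")
cv2.imwrite("pics/t23.png",np.hstack([up(t,100,190,130,115,3),up(s,180,60,120,115,3)]))
```

```text
t 41.52 cmd [481.1 283.5 180.5] [-2.492 -0.    -0.194] meas [482.6 278.  180.3] drot [-0.     0.005  0.007] F [-1.6  0.2 -2. ] w 17.5
 q [ 0.19  0.62 -0.6   2.17 -1.09  0.27  0.57]
```

View pics/t23.png

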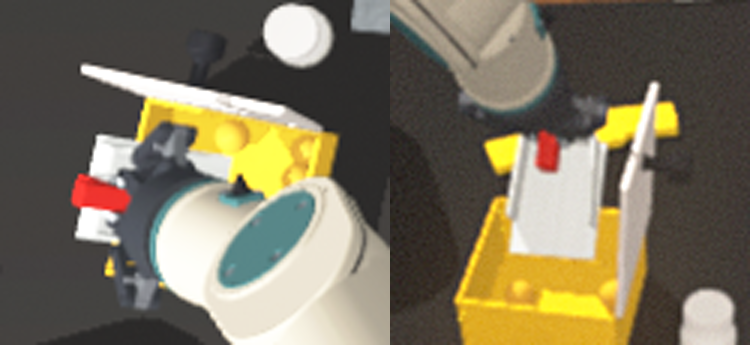

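>>> move_arm:
  moves:
    - [[0, -0.0142, 0.0, -0.17, 0, 0], [0, -0.0284, 0.0, -0.34, 0, 0], [0, -0.042, -0.01, -0.5, 0, 0], [0, -0.0468, -0.025, -0.65, 0, 0], [0, -0.0468, -0.0366, -0.65, 0, 0], [0, -0.0468, -0.0366, -0.65, 0, 0], [0, -0.0468, -0.0366, -0.65, 0, 0]]

```text
clock: 42.5
eef_pos: [483.0, 297.1, 237.3]
tool_rot: [3.141, 0.001, -0.194]
force: [0.3, -0.7, -0.9]
width: 17.0
```

Run:
```python
from sc import *; from crop import *
applied([0, -0.0468, -0.0366, -0.65, 0, 0])
p,r=load()
# target scoop on coaster: original pose
C=sworld(446.1,0.1,90,-1.003); print(C[0]); show(C)
t=get_image("top"); s=get_image("side")
cv2.imwrite("pics/t24.png",np.hstack([up(t,100,190,130,115,3),up(t,300,205,130,115,3)]))
cv2.imwrite("pics/s24.png",s["color"])
```

```text
t 42.5 cmd [484.  298.3 238. ] [-3.142 -0.    -0.194] meas [483.  297.1 237.3] drot [-0.    -0.002  0.   ] F [ 0.3 -0.7 -0.9] w 17.0
 q [-0.84  0.52  0.37  1.75 -0.23  0.91 -0.57]
[420.28677766  40.56822893 138.        ]
[-0.0129, 0.2652, 0.1, 0.0, -0.0002, -0.7616]
```

View pics/t24.png

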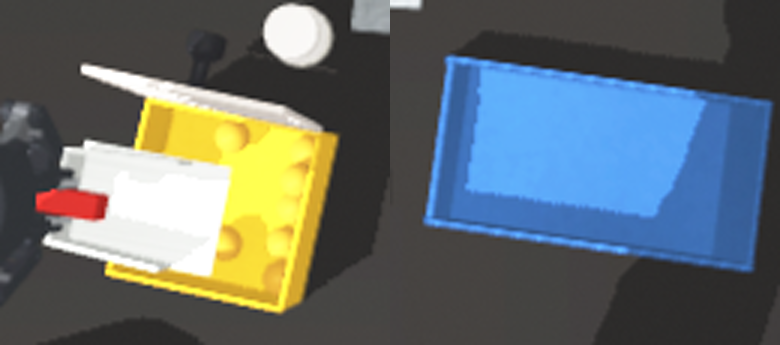

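View pics/s24.png

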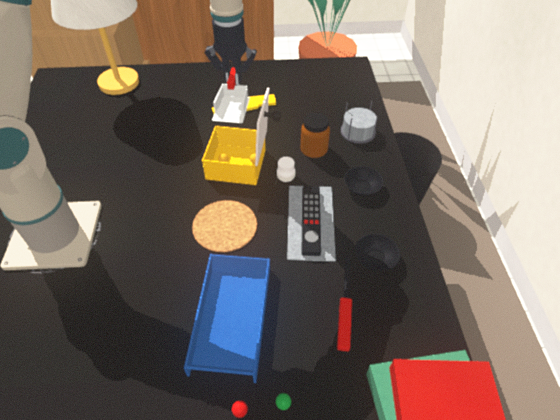

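Run:
```python
from sc import *; from crop import *
t=get_image("top"); s=get_image("side")
for n,im in(("top",t),("side",s)):
    for d in models.cut_out(n,"coaster")[:1]:
        m=d["pixels"].astype(np.uint8); c,_=cv2.findContours(m,cv2.RETR_EXTERNAL,cv2.CHAIN_APPROX_NONE); c=max(c,key=cv2.contourArea); W=np.array([p2w(im,q[0],6)[:2] for q in c]); 
        (cx,cy),r=cv2.minEnclosingCircle(W.astype(np.float32)); print(n,d["score"],cx,cy,r,(W.min(0)+W.max(0))/2)
print(p2w(t,[266.6,267.7],6))
P=sworld(447,3,90,-1.4);print(P[0]);show(P)
cv2.imwrite("pics/t25.png",up(t,300,130,160,80,5))
```

```text
top 0.92 445.3538513183594 3.629831314086914 86.2335205078125 [444.09118154   5.0136566 ]
side 0.74 446.1488342285156 -0.18055343627929688 86.2479019165039 [ 4.46642436e+02 -1.80553732e-01]
[443.04013677   0.75734102   6.        ]
[438.84157714  50.30158704 138.        ]
[0.0034, 0.2521, 0.1, -0.0, -0.0002, -0.3646]
```

View pics/t25.png

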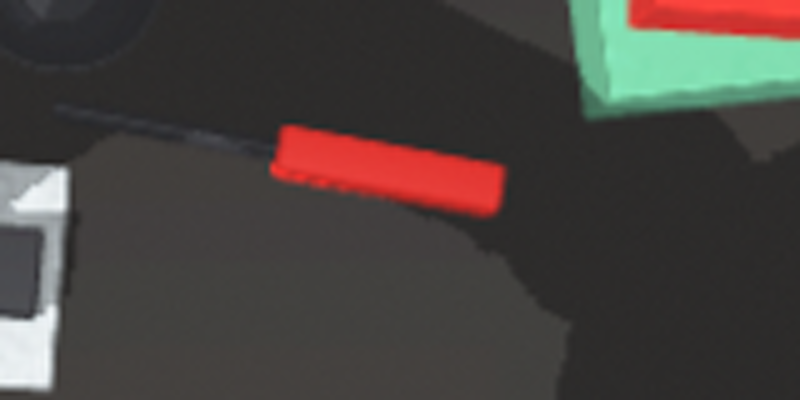

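Run:
```python
from sc import *
show(sworld(446,2,190,-1.4),sworld(446,2,60,-1.4),sworld(446,2,9,-1.4),sworld(446,2,7,-1.4))
```

```text
[0.0027, 0.2532, -0.0, -0.0, -0.0002, -0.3646]
[0.0026, 0.2532, 0.13, -0.0, -0.0002, -0.3646]
[0.0026, 0.2532, 0.181, -0.0, -0.0002, -0.3646]
[0.0026, 0.2532, 0.183, -0.0, -0.0002, -0.3646]
```

>>> move_arm:
  moves:
    - [[0, 0.035, 0, 0, 0, 0], [0, 0.08, 0, 0, 0, -0.06], [0.001, 0.125, 0, 0, 0, -0.13], [0.001, 0.17, 0, 0, 0, -0.2], [0.002, 0.21, 0, 0, 0, -0.27], [0.0026, 0.24, 0.02, 0, 0, -0.33], [0.0026, 0.2532, 0.05, 0, 0, -0.3646], [0.0026, 0.2532, 0.08, 0, 0, -0.3646], [0.0026, 0.2532, 0.11, 0, 0, -0.3646], [0.0026, 0.2532, 0.14, 0, 0, -0.3646], [0.0026, 0.2532, 0.163, 0, 0, -0.3646], [0.0026, 0.2532, 0.175, 0, 0, -0.3646], [0.0026, 0.2532, 0.181, 0, 0, -0.3646], [0.0026, 0.2532, 0.181, 0, 0, -0.3646], [0.0026, 0.2532, 0.181, 0, 0, -0.3646]]

```text
clock: 44.68
eef_pos: [438.4, 49.4, 57.6]
tool_rot: [3.142, -0.002, 0.171]
force: [0.0, -0.5, -1.4]
width: 16.9
```

Run:
```python
from sc import *; from crop import *
applied([0.0026, 0.2532, 0.181, 0, 0, -0.3646])
s=get_image("side"); t=get_image("top")
cv2.imwrite("pics/s26.png",np.hstack([up(s,170,150,120,115,3),up(t,120,190,140,115,3)]))
```

```text
t 44.67 cmd [437.8  49.3  57. ] [ 3.142 -0.     0.171] meas [438.4  49.4  57.6] drot [-0.     0.001  0.   ] F [ 0.  -0.5 -1.4] w 16.9
 q [-0.26  0.67  0.13  2.23 -0.31  0.26  0.31]
```

View pics/s26.png

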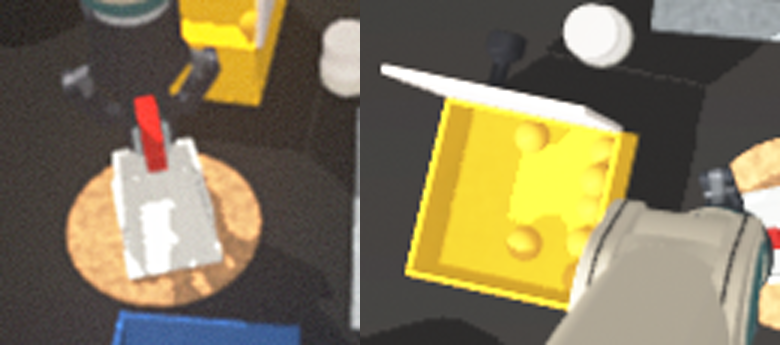

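>>> move_arm:
  moves:
    - [[0, 0, 0.001, 0, 0, 0], [0, 0, 0.002, 0, 0, 0], [0, 0, 0.003, 0, 0, 0], [0, 0, 0.003, 0, 0, 0]]

```text
clock: 45.28
eef_pos: [437.8, 49.3, 53.9]
tool_rot: [3.142, -0.0, 0.171]
force: [0.1, 0.1, -1.5]
width: 16.7
```

>>> move_arm:
  moves:
    - [[0, 0, 0, 0, 0, 0], [0, 0, 0, 0, 0, 0], [0, 0, 0, 0, 0, 0], [0, 0, 0, 0, 0, 0]]
  jaw: 1

```text
clock: 45.78
eef_pos: [437.9, 49.4, 54.0]
tool_rot: [3.142, -0.0, 0.171]
force: [0.6, 0.0, -0.5]
width: 85.2
```

>>> move_arm:
  moves:
    - [[0, 0, -0.02, 0, 0, 0], [0, 0, -0.06, 0, 0, 0], [0, 0, -0.11, 0, 0, 0], [0, 0, -0.17, 0, 0, 0], [0, 0, -0.22, 0, 0, 0], [0, 0, -0.246, 0, 0, 0], [0, 0, -0.246, 0, 0, 0]]

```text
clock: 46.65
eef_pos: [438.8, 49.5, 301.8]
tool_rot: [-3.141, -0.005, 0.171]
force: [-0.7, 1.0, -0.6]
width: 85.3
```

Run:
```python
from sc import *; from crop import *
applied([0,0,-.243,0,0,0])
s=get_image("side"); t=get_image("top")
cv2.imwrite("pics/s27.png",up(s,190,70,110,115,5));cv2.imwrite("pics/t27.png",up(t,120,180,140,115,5))
for c,im in(("side",s),("top",t)):
    for n in("tin_lid_handle","tin_lid_hinge"):
        print(c,n,[(np.round(q["uv"],1).tolist(),round(q["score"],2)) for q in models.place_of(c,n)[:2]])
```

```text
t 46.65 cmd [437.8  49.3 300. ] [ 3.142 -0.     0.171] meas [438.8  49.5 301.8] drot [ 0.001  0.005 -0.   ] F [-0.7  1.  -0.6] w 85.3
 q [-0.47  0.25  0.38  1.98 -0.12  0.93  0.13]
side tin_lid_handle [([276.0, 114.5], 0.95)]
side tin_lid_hinge [([261.5, 149.0], 0.58)]
top tin_lid_handle [([163.6, 203.2], 0.64)]
top tin_lid_hinge [([175.2, 228.7], 0.87)]
```

View pics/s27.png

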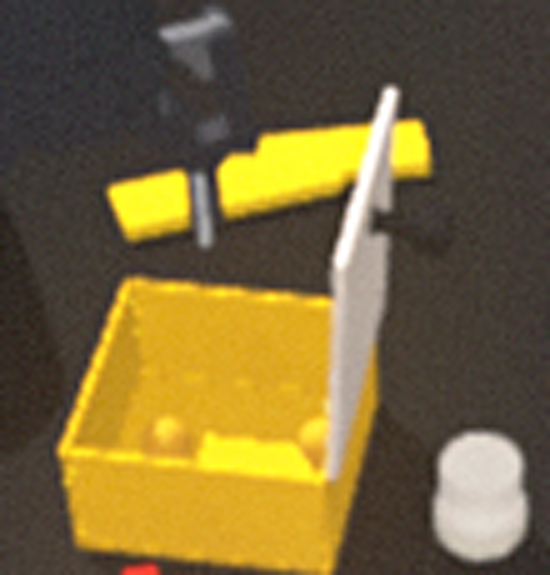

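View pics/t27.png

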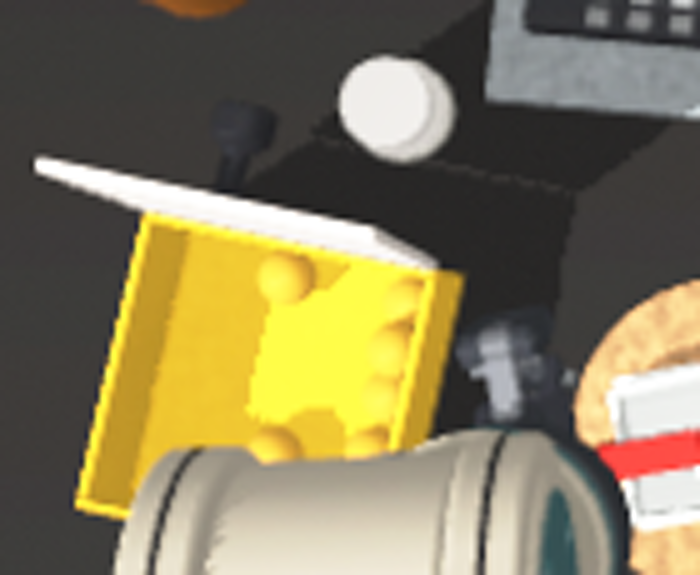

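```bash
cat >> sc.py <<'E'
def ltin(a,b,z):
    c,s=np.cos(TIN[2]),np.sin(TIN[2]); return np.array([TIN[0]+c*a-s*b,TIN[1]+s*a+c*b,z])
def lid(th,r=120,press=3,yl=-40,half=15):
    d=np.array([np.cos(th),np.sin(th)]);n=np.array([-np.sin(th),np.cos(th)])
    u=r*d+(6-press)*n-np.array([half,0]); return ltin(75-u[0],yl,75+u[1])
TW=tool(-0.194)
E
python3 - <<'E'
from sc import *
s=get_image("side");t=get_image("top")
print(tri(s,[276,114.5],t,[163.6,203.2]), ltin(75,0,75))
print('start tri',tri(s,[274,115.3],t,[163,206.4]))
a=ltin(75+70,-40,320); b=ltin(75+70,-40,195)
show((ltin(0,-40,320),TW),(a,TW),(b,TW)); print(a,b)
save(b,TW)
for th in (1.8,1.7,1.6,1.5,1.4,1.3,1.2,1.1,1.0,.9,.8,.7,.6,.5,.4,.3,.2,.1,0): print(th,rel(lid(th),TW)[:3],lid(th).round(0))
E
python3 -c "
import sys;sys.path.insert(0,'.')
import os;os.chdir('.')
from sc import *
save([437.8,49.3,300.],tool(.171))"
```

```text
(array([596.61870341, 220.93013742, 186.29060129]), np.float64(2.3142046070094624)) [547.79307091 219.84109571  75.        ]
start tri (array([590.6441498 , 223.59926385, 181.71597632]), np.float64(1.1873922908574348))
[0.0531, -0.1387, -0.02, -0.0, -0.0002, 0.3648]
[0.1885, -0.087, -0.02, -0.0, -0.0002, 0.3648]
[0.1885, -0.087, 0.105, -0.0, -0.0002, 0.3648]
[608.76852148 167.09648055 320.        ] [608.76852148 167.09648055 195.        ]
1.8 [-0.0248, -0.0, 0.0038] [584. 172. 191.]
1.7 [-0.0366, 0.0, 0.0014] [573. 174. 194.]
1.6 [-0.0485, 0.0, 0.0001] [561. 176. 195.]
1.5 [-0.0605, 0.0, 0.0001] [549. 179. 195.]
1.4 [-0.0724, 0.0, 0.0012] [538. 181. 194.]
1.3 [-0.0842, 0.0, 0.0036] [526. 183. 191.]
1.2 [-0.0957, 0.0, 0.0071] [515. 186. 188.]
1.1 [-0.1068, -0.0, 0.0117] [504. 188. 183.]
1.0 [-0.1173, -0.0, 0.0174] [494. 190. 178.]
0.9 [-0.1272, 0.0, 0.0241] [484. 192. 171.]
0.8 [-0.1365, -0.0, 0.0318] [475. 193. 163.]
0.7 [-0.1448, -0.0, 0.0404] [467. 195. 155.]
0.6 [-0.1523, -0.0, 0.0498] [459. 196. 145.]
0.5 [-0.1589, -0.0, 0.0598] [453. 198. 135.]
0.4 [-0.1644, 0.0, 0.0705] [447. 199. 124.]
0.3 [-0.1688, 0.0, 0.0817] [443. 200. 113.]
0.2 [-0.172, 0.0, 0.0932] [440. 200. 102.]
0.1 [-0.1741, -0.0, 0.105] [438. 201.  90.]
0 [-0.175, -0.0, 0.117] [437. 201.  78.]
```

>>> move_arm:
  moves:
    - [[0.035, -0.016, -0.02, 0, 0, 0.07], [0.075, -0.035, -0.02, 0, 0, 0.14], [0.115, -0.053, -0.02, 0, 0, 0.21], [0.15, -0.07, -0.02, 0, 0, 0.29], [0.1885, -0.087, -0.02, 0, 0, 0.3648], [0.1885, -0.087, 0.02, 0, 0, 0.3648], [0.1885, -0.087, 0.06, 0, 0, 0.3648], [0.1885, -0.087, 0.09, 0, 0, 0.3648], [0.1885, -0.087, 0.105, 0, 0, 0.3648], [0.1885, -0.087, 0.105, 0, 0, 0.3648]]
  jaw: 0

```text
clock: 48.3
eef_pos: [608.3, 167.0, 194.1]
tool_rot: [3.141, 0.002, -0.194]
force: [0.1, -0.8, 0.8]
width: -0.3
```

Run:
```python
from sc import *; from crop import *
applied([0.1885, -0.087, 0.105, 0, 0, 0.3648])
s=get_image("side"); t=get_image("top")
cv2.imwrite("pics/s28.png",up(s,190,60,130,125,4));cv2.imwrite("pics/t28.png",up(t,100,170,200,130,4))
```

```text
t 48.3 cmd [608.7 167.1 195. ] [ 3.142  0.    -0.194] meas [608.3 167.  194.1] drot [-0.001 -0.002  0.   ] F [ 0.1 -0.8  0.8] w -0.3
 q [-0.54  0.67  0.38  1.62 -0.29  0.91 -0.25]
```

View pics/s28.png

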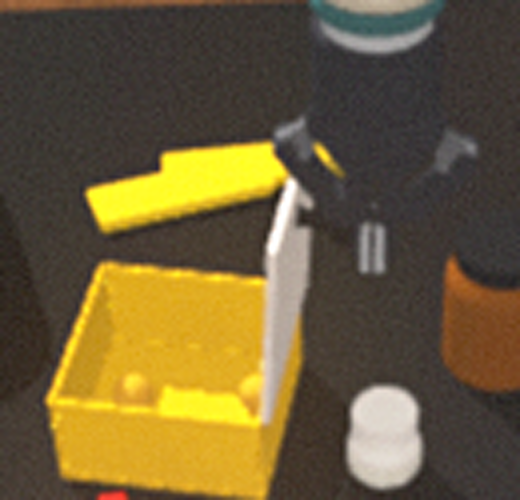

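View pics/t28.png

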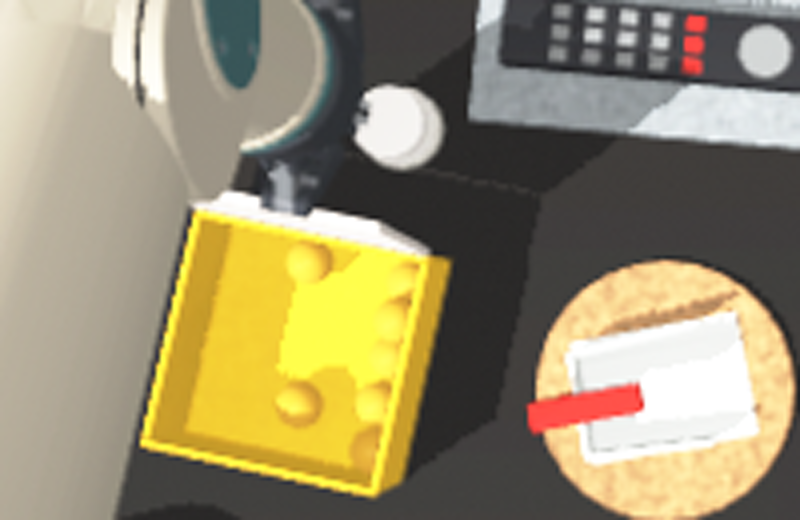

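Run:
```python
from sc import *
for th in (1.7,1.6,1.5,1.4,1.3,1.2,1.1,1.0,.9,.8): print(th,rel(lid(th,135,3,-40,7),TW)[:3],lid(th,135,3,-40,7).round(0))
```

```text
1.7 [-0.0426, -0.0, -0.0135] [567. 175. 208.]
1.6 [-0.056, -0.0, -0.0149] [554. 178. 210.]
1.5 [-0.0695, -0.0, -0.0149] [541. 181. 210.]
1.4 [-0.083, -0.0, -0.0135] [527. 183. 209.]
1.3 [-0.0962, -0.0, -0.0109] [514. 186. 206.]
1.2 [-0.1091, -0.0, -0.0069] [502. 188. 202.]
1.1 [-0.1215, -0.0, -0.0017] [489. 191. 197.]
1.0 [-0.1334, -0.0, 0.0048] [478. 193. 190.]
0.9 [-0.1445, -0.0, 0.0124] [467. 195. 183.]
0.8 [-0.1549, -0.0, 0.0211] [457. 197. 174.]
```

>>> move_arm:
  moves:
    - [[0, 0, -0.015, 0, 0, 0], [-0.02, 0, -0.015, 0, 0, 0], [-0.0426, 0, -0.015, 0, 0, 0], [-0.05, 0, -0.015, 0, 0, 0], [-0.056, 0, -0.015, 0, 0, 0], [-0.063, 0, -0.015, 0, 0, 0], [-0.0695, 0, -0.015, 0, 0, 0], [-0.076, 0, -0.014, 0, 0, 0], [-0.083, 0, -0.0135, 0, 0, 0], [-0.09, 0, -0.012, 0, 0, 0], [-0.0962, 0, -0.011, 0, 0, 0], [-0.0962, 0, -0.011, 0, 0, 0]]

```text
clock: 49.9
eef_pos: [513.3, 185.7, 205.8]
tool_rot: [3.141, 0.001, -0.194]
force: [0.7, 0.2, 0.0]
width: 0.0
```

Run:
```python
from sc import *; from crop import *
applied([-0.0962, 0, -0.011, 0, 0, 0])
s=get_image("side"); t=get_image("top")
cv2.imwrite("pics/s29.png",up(s,190,60,130,125,4))
for th in (1.2,1.1,1.0,.9,.8,.7,.6,.5,.4,.3,.2,.1): print(th,rel(lid(th,135-(1.2-th)*14,3,-40,7),TW)[:3])
```

```text
t 49.9 cmd [514.3 185.6 206. ] [ 3.142  0.    -0.194] meas [513.3 185.7 205.8] drot [-0.001 -0.001 -0.   ] F [0.7 0.2 0. ] w 0.0
 q [-0.66  0.54  0.39  1.85 -0.27  0.81 -0.32]
1.2 [-0.0129, -0.0, 0.0041]
1.1 [-0.0247, -0.0, 0.0106]
1.0 [-0.0357, -0.0, 0.0181]
0.9 [-0.0457, -0.0, 0.0267]
0.8 [-0.0548, -0.0, 0.0361]
0.7 [-0.0627, -0.0, 0.0462]
0.6 [-0.0696, -0.0, 0.057]
0.5 [-0.0752, -0.0, 0.0683]
0.4 [-0.0796, -0.0, 0.08]
0.3 [-0.0828, -0.0, 0.092]
0.2 [-0.0848, -0.0, 0.104]
0.1 [-0.0855, -0.0, 0.1161]
```

View pics/s29.png

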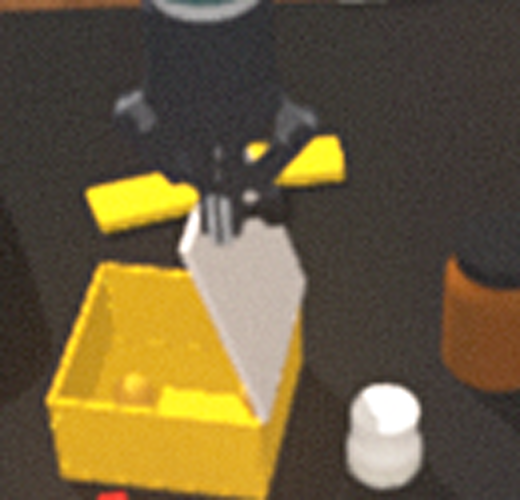

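>>> move_arm:
  moves:
    - [[-0.0129, 0, 0.0041, 0, 0, 0], [-0.0247, 0, 0.0106, 0, 0, 0], [-0.0357, 0, 0.0181, 0, 0, 0], [-0.0457, 0, 0.0267, 0, 0, 0], [-0.0548, 0, 0.0361, 0, 0, 0], [-0.0627, 0, 0.0462, 0, 0, 0], [-0.0696, 0, 0.057, 0, 0, 0], [-0.0752, 0, 0.0683, 0, 0, 0], [-0.0796, 0, 0.08, 0, 0, 0], [-0.0828, 0, 0.092, 0, 0, 0], [-0.0848, 0, 0.104, 0, 0, 0], [-0.0848, 0, 0.104, 0, 0, 0]]

```text
clock: 51.5
eef_pos: [430.6, 201.6, 101.0]
tool_rot: [3.14, 0.001, -0.194]
force: [-0.2, 0.1, -0.3]
width: -0.0
```

Run:
```python
from sc import *; from crop import *
applied([-0.0848, 0, 0.104, 0, 0, 0])
s=get_image("side"); t=get_image("top")
cv2.imwrite("pics/s30.png",up(s,190,60,130,125,4))
```

```text
t 51.5 cmd [431.1 202.  102. ] [ 3.142  0.    -0.194] meas [430.6 201.6 101. ] drot [-0.001 -0.001  0.   ] F [-0.2  0.1 -0.3] w -0.0
 q [-0.69  0.62  0.29  2.12 -0.38  0.46 -0.31]
```

View pics/s30.png

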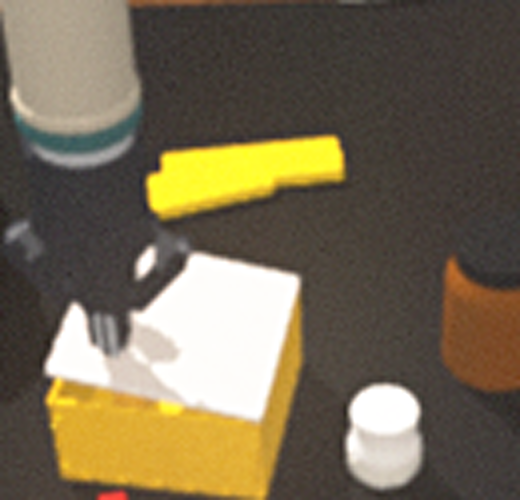

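>>> move_arm:
  moves:
    - [[0, 0, 0.004, 0, 0, 0], [0, 0, 0.008, 0, 0, 0], [0, 0, 0.012, 0, 0, 0], [0, 0, 0.016, 0, 0, 0], [0, 0, 0.019, 0, 0, 0], [0, 0, 0.021, 0, 0, 0], [0, 0, 0.021, 0, 0, 0]]

```text
clock: 52.48
eef_pos: [431.1, 201.9, 81.5]
tool_rot: [-3.141, 0.0, -0.194]
force: [-0.8, -0.6, 7.9]
width: 0.3
```

>>> move_arm:
  moves:
    - [[0, 0, 0.001, 0, 0, 0], [0, 0, 0.002, 0, 0, 0], [0, 0, 0.002, 0, 0, 0]]

```text
clock: 52.85
eef_pos: [431.2, 202.0, 81.2]
tool_rot: [-3.14, -0.0, -0.195]
force: [-6.2, -1.2, 27.2]
width: 0.3
```

Run:
```python
from sc import *; from crop import *
applied([0, 0, 0.023, 0, 0, 0])
s=get_image("side")
cv2.imwrite("pics/s31.png",up(s,190,60,130,125,4))
p,r=load();save(p-[0,0,0],r)
```

```text
t 52.85 cmd [431.1 202.   79. ] [ 3.142  0.    -0.194] meas [431.2 202.   81.2] drot [0.002 0.    0.001] F [-6.2 -1.2 27.2] w 0.3
 q [-0.67  0.65  0.25  2.13 -0.4   0.4  -0.29]
```

View pics/s31.png

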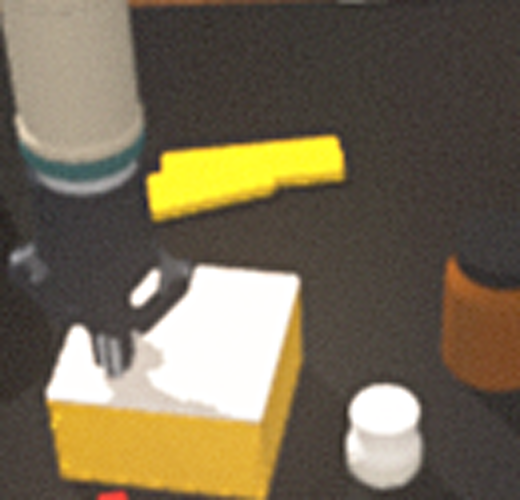

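Run:
```python
from sc import *
p,r=load(); print(rel(p+[0,0,140],r)); save(p+[0,0,140],r); show(([437.8,49.3,200],tool(.171)))
```

```text
[0.0, 0.0, -0.14, 0.0, 0.0, 0.0]
[0.0359, 0.1485, 0.019, -0.0, 0.0, -0.3648]
```

>>> move_arm:
  moves:
    - [[0, 0, -0.01, 0, 0, 0], [0, 0, -0.04, 0, 0, 0], [0, 0, -0.08, 0, 0, 0], [0, 0, -0.12, 0, 0, 0], [0, 0, -0.14, 0, 0, 0], [0, 0, -0.14, 0, 0, 0]]

```text
clock: 53.65
eef_pos: [432.1, 202.5, 220.3]
tool_rot: [-3.139, -0.003, -0.194]
force: [0.6, 0.8, 0.3]
width: 0.1
```

Run:
```python
from scoopfit import *; from sc import *
chk()
s=get_image("side"); t=get_image("top")
q=(446,2,-1.4)
A=up(t,200,170,130,130,4);B=up(s,190,150,80,120,4)
for b in scoop_boxes(6):
    drawbox(A,t,T(q,b),4,200,170,(0,160,0));drawbox(B,s,T(q,b),4,190,150,(0,160,0))
cv2.imwrite("pics/t32.png",A);cv2.imwrite("pics/s32.png",np.hstack([B,up(s,190,90,90,120,4)]))
```

```text
t 53.65 cmd [431.1 202.  219. ] [ 3.142  0.    -0.194] meas [432.1 202.5 220.3] drot [ 0.002  0.003 -0.   ] F [0.6 0.8 0.3] w 0.1
 q [-0.81  0.43  0.43  2.01 -0.26  0.75 -0.42]
```

View pics/t32.png

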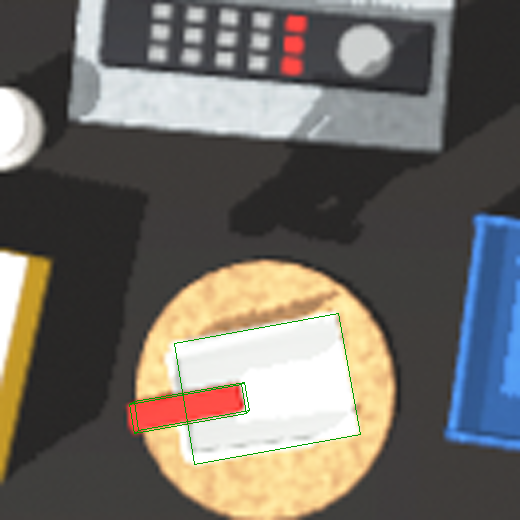

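View pics/s32.png

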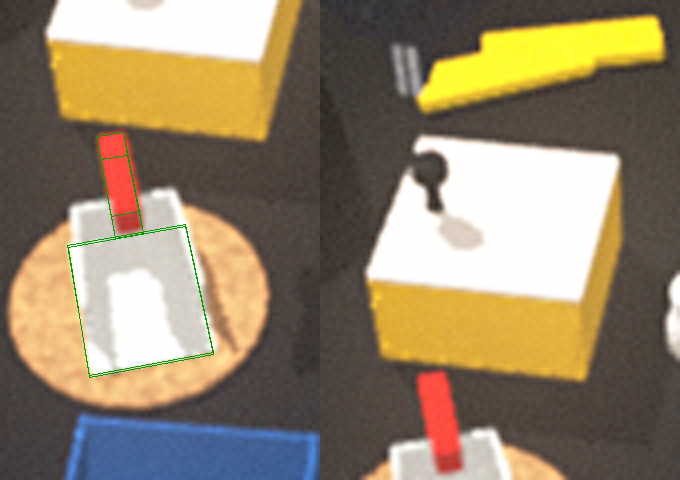

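>>> move_arm:
  moves:
    - [[0.009, 0.037, 0, 0, 0, -0.09], [0.018, 0.074, 0, 0, 0, -0.18], [0.027, 0.111, 0, 0, 0, -0.27], [0.034, 0.14, 0.01, 0, 0, -0.34], [0.0359, 0.1485, 0.019, 0, 0, -0.3648], [0.0359, 0.1485, 0.05, 0, 0, -0.3648], [0.0359, 0.1485, 0.09, 0, 0, -0.3648], [0.0359, 0.1485, 0.13, 0, 0, -0.3648], [0.0359, 0.1485, 0.154, 0, 0, -0.3648], [0.0359, 0.1485, 0.164, 0, 0, -0.3648], [0.0359, 0.1485, 0.165, 0, 0, -0.3648], [0.0359, 0.1485, 0.165, 0, 0, -0.3648]]
  jaw: 1

```text
clock: 55.25
eef_pos: [438.2, 49.4, 54.5]
tool_rot: [3.141, -0.001, 0.171]
force: [0.4, -0.8, -0.4]
width: 85.0
```

Run:
```python
from sc import *; from crop import *
applied([0.0359, 0.1485, 0.165, 0, 0, -0.3648])
s=get_image("side")
cv2.imwrite("pics/s33.png",up(s,170,130,130,130,4))
```

```text
t 55.25 cmd [437.8  49.3  54. ] [3.142 0.    0.171] meas [438.2  49.4  54.5] drot [-0.     0.001  0.   ] F [ 0.4 -0.8 -0.4] w 85.0
 q [-0.28  0.68  0.15  2.23 -0.36  0.26  0.36]
```

View pics/s33.png

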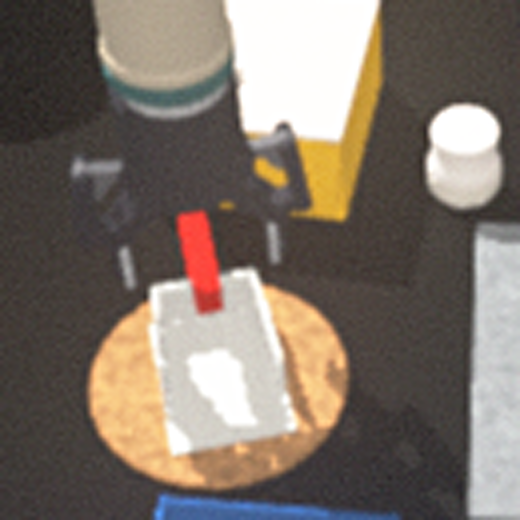

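Grasp, lift clear, and set it back again so that the set-down follows the lid.

>>> move_arm:
  moves:
    - [[0, 0, 0, 0, 0, 0], [0, 0, 0, 0, 0, 0], [0, 0, 0, 0, 0, 0], [0, 0, 0, 0, 0, 0], [0, 0, 0, 0, 0, 0], [0, 0, 0, 0, 0, 0]]
  jaw: 0

```text
clock: 56.05
eef_pos: [438.0, 49.5, 54.3]
tool_rot: [-3.141, -0.001, 0.171]
force: [-0.2, -0.4, 5.3]
width: 17.3
```

>>> move_arm:
  moves:
    - [[0, 0, -0.01, 0, 0, 0], [0, 0, -0.03, 0, 0, 0], [0, 0, -0.05, 0, 0, 0], [0, 0, -0.06, 0, 0, 0], [0, 0, -0.06, 0, 0, 0], [0, 0, -0.06, 0, 0, 0], [0, 0, -0.045, 0, 0, 0], [0, 0, -0.03, 0, 0, 0], [0, 0, -0.015, 0, 0, 0], [0, 0, -0.006, 0, 0, 0], [0, 0, -0.003, 0, 0, 0], [0, 0, -0.001, 0, 0, 0], [0, 0, 0, 0, 0, 0], [0, 0, 0, 0, 0, 0]]

```text
clock: 57.8
eef_pos: [438.0, 49.4, 54.3]
tool_rot: [3.142, -0.001, 0.171]
force: [-0.1, 0.5, -0.4]
width: 17.1
```

>>> move_arm:
  moves:
    - [[0, 0, 0, 0, 0, 0], [0, 0, 0, 0, 0, 0], [0, 0, 0, 0, 0, 0], [0, 0, 0, 0, 0, 0]]
  jaw: 1

```text
clock: 58.3
eef_pos: [437.8, 49.4, 54.0]
tool_rot: [3.142, -0.0, 0.171]
force: [-0.1, 0.5, 0.2]
width: 84.9
```

>>> move_arm:
  moves:
    - [[0, 0, -0.02, 0, 0, 0], [0, 0, -0.06, 0, 0, 0], [0, 0, -0.11, 0, 0, 0], [0, 0, -0.17, 0, 0, 0], [0, 0, -0.22, 0, 0, 0], [0, 0, -0.246, 0, 0, 0], [0, 0, -0.246, 0, 0, 0], [0, 0, -0.246, 0, 0, 0]]

```text
clock: 59.3
eef_pos: [436.9, 49.4, 299.1]
tool_rot: [-3.141, 0.002, 0.171]
force: [-0.7, -0.2, -0.2]
width: 85.6
```

Run:
```python
from sc import *; from crop import *
applied([0,0,-.246,0,0,0])
s=get_image("side"); t=get_image("top")
cv2.imwrite("pics/s34.png",s["color"]); cv2.imwrite("pics/t34.png",t["color"])
cv2.imwrite("pics/s34z.png",up(s,170,90,180,190,4)[:600])
```

```text
t 59.3 cmd [437.8  49.3 300. ] [3.142 0.    0.171] meas [436.9  49.4 299.1] drot [ 0.    -0.002 -0.   ] F [-0.7 -0.2 -0.2] w 85.6
 q [-0.53  0.26  0.45  1.98 -0.14  0.93  0.16]
```

View pics/s34.png

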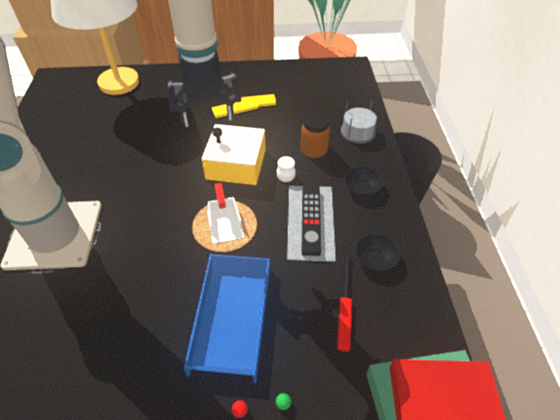

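View pics/s34z.png

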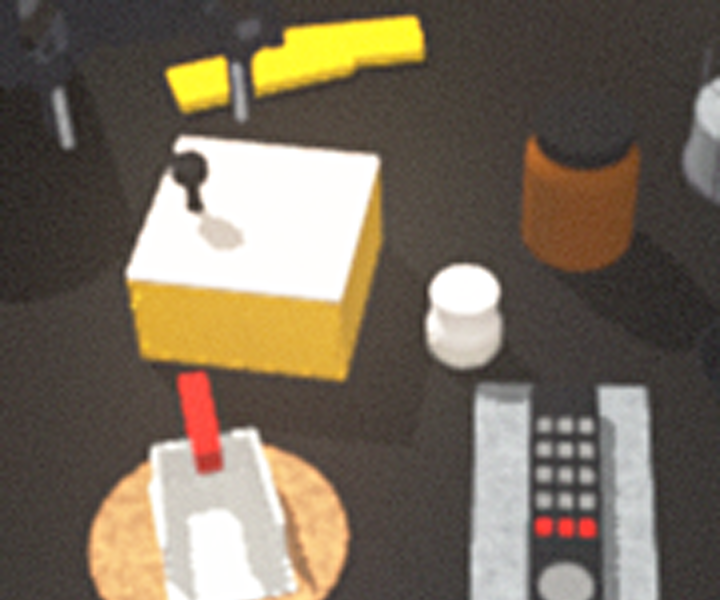

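View pics/t34.png

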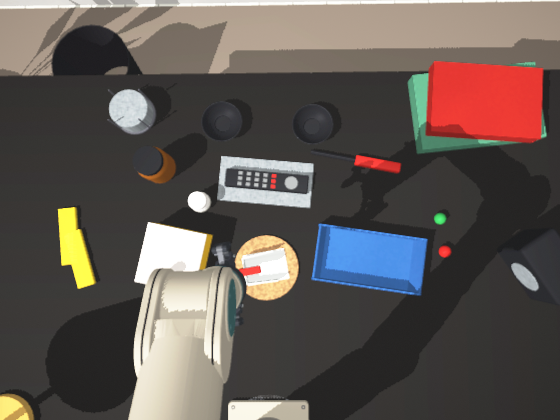

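Run:
```python
from h import *
print(job.finish_job())
```

```text
the job is handed in; nothing more can be done
None
```

The job is done and handed in at about 59 s of the 210 s allowed. I got no verdict back.

- **Remote:** it lies flat, well within the grey mat.
- **Chocolates:** all seven were scooped in two runs, three then four. I counted seven in the tin before closing it, and the tray was empty afterwards. The fingers stayed above the balls throughout.
- **Lid:** it was pushed shut and pressed down to a hard stop, reading 27 N at about 81 mm. That height matches a fully closed lid.
- **Scoop:** it lies flat on its coaster. I first put it down there to free the gripper for the lid. After the lid was shut I lifted it and set it back down, so the set-down comes last, as asked.

My final pictures from both cameras showed the candle, tub and lighter where they started, and no knock to the remote or scoop. On the second trip to the tin the lid had opened slightly further, by under 0.1 rad, probably from a light brush. It had no effect on the closing, and no check failed.

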